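# Hang the pail and snap its keeper cap on

### The job

Hang the white pail by its wooden handle grip on the hook of the steel stand, so that the grip lies between the blue stud and the little stop peg behind it and the pail hangs free of the gripper. Then push the red cap, mouth down, onto the blue stud until it clicks past the brass catches, and keep pressing until it is fully home. Finish while still pressing the cap down firmly (about 10 N): do not let go of it, and leave everything else on the bench where it is.

Things in the scene. Friction and masses are not known exactly. Their poses are not given: they have to be found in the camera images.
- stand: Fixed steel hook stand; origin on the bench below the blue stud, z up. A flat arm (16 mm wide along y, 8 mm thick, top 200 mm above the bench) runs along its x from the stud (x = 0) to a post, 18 mm thick, at x = +125 mm, that ends at the arm. Base plate 12 mm high, 130 mm wide, from x = 85 to 185 mm. Nothing is higher than the stud.
- hook_seat (a point): Middle of the hook's seat, on top of the arm, 200 mm up; axes as the stand's. The stud's axis is at x = -21.5 mm from here; a steel stop peg (10 mm thick, 25 mm tall) is at x = +18.5 mm; 27 mm is free between them. The pail's grip lies here across the arm, along the stand's y, its centre 207.5 mm above the bench.
- stud_top (a point): Flat top of the upright blue stud, 248 mm up; axes as the stand's. The stud is 16 mm thick, its top 8 mm taper to 8 mm. Brass catches at its sides (y) resist the cap. The cap meets them about 10 mm below the top; pressing takes 6 to 12 N; some 17 mm below the top the force drops (click), and 8 mm further the cap's roof meets the top. Home: cap mouth 25.5 mm below this point.
- catch_l (a joint): Sprung brass catch on the stud's +y side (a like one on -y): a ramp widening downwards, the pair 28 mm wide at 17 mm below the stud's top. Value: how far it is pushed in, m; 0 = out, about 0.004 while the cap's lip passes, back to 0 once the cap is home.
- pail_bar (a point): Centre of the wooden grip of the white open pail's handle: a bar 15 mm thick, 120 mm long, along the pail's y, 175 mm above the pail's underside; z up. The handle is stiff, does not fold: 5 mm wires go down from y = +-64 mm to the rim. Grip it 40 mm off its middle to leave the middle free for the hook. To pass the stud, the bar's underside must be above the stud's top.
- pail: The small white pail, about 0.16 kg, 110 mm wide at the rim, 90 mm at the foot, rim 75 mm high; it stands upright on the bench at first, yaw varies. Origin at the centre of its underside.
- cap_center (a point): Centre, halfway up, of the red snap cap: a cylinder 42 mm in diameter, 44 mm tall, 40 g, white band low down, standing mouth down on the bench. z along its axis; round, so yaw does not matter. The mouth's hole is 20 mm wide and 4 mm deep; above that the inside is 32 mm wide up to a flat roof 25.5 mm above the mouth; the top 18.5 mm are solid.
- cap_mouth (a point): Centre of the cap's lower face (its mouth), 22 mm below its centre.
- bowl: Bystander: small blue bowl; origin at the centre of its underside. Leave it alone.
- tin: Bystander: metal tin with a paper label; origin at the centre of its underside. Leave it alone.
- jar: Bystander: amber jar with a black lid; origin at the centre of its underside. Leave it alone.
- cup: Bystander: steel mug; origin at the centre of its underside. Leave it alone.
- scraper: Bystander: dough scraper, steel blade with a dark wooden grip; origin at the centre of its underside. Leave it alone.
- spatula: Bystander: spatula with a wooden handle; origin at the centre of its underside. Leave it alone.
- brush: Bystander: pastry brush; origin at the centre of its underside. Leave it alone.
Mind the look-alikes: they are no part of the job. What is meant by the part that bears cap_center is not green, and is the smaller of those in its own colour.

How it is judged:
On the way, in this order (a step that is already met when the one before it is completed fails the run):
1. the pail hangs by its grip in the hook's seat, let go by the gripper, before the cap goes on (x of pail_bar in the frame of hook_seat between -0.014 and 0.014 m and y of pail_bar in the frame of hook_seat between -0.03 and 0.03 m and z of pail_bar in the frame of hook_seat between 0.003 and 0.015 m and contact force between pail and stand above 0.5 N and contact force between the fingers and pail below 0.2 N and angle between pail_bar's own z axis and vertical below 0.35 rad and horizontal distance between cap_mouth and stud_top above 0.03 m), for 0.3 s.
2. the cap is snapped fully home on the stud, with the pail hanging (z of cap_mouth in the frame of stud_top below -0.0235 m and horizontal distance between cap_mouth and stud_top below 0.004 m and angle between cap_center's own z axis and vertical below 0.1 rad and x of pail_bar in the frame of hook_seat between -0.014 and 0.014 m and y of pail_bar in the frame of hook_seat between -0.03 and 0.03 m and z of pail_bar in the frame of hook_seat between 0.003 and 0.015 m and contact force between pail and stand above 0.5 N and contact force between the fingers and pail below 0.2 N and angle between pail_bar's own z axis and vertical below 0.35 rad), for 0.2 s.
At the end, for the whole second after the job is handed in: Pail borne by the hook, let go: grip within 14 mm along and 30 mm across the seat, 3-15 mm above it, upright within 20 deg. Cap: mouth 23.5 mm or more below stud top, within 4 mm of its axis, upright within 0.1 rad, fingers on it, pushed on with over 4 N for the last second (all of step 2 and contact force between cap and stand above 4 N and contact force between the fingers and cap above 1 N); the arm keeps its last pose, push and grip.
It fails at once if one of the other things on the bench is pushed away by more than 40 mm (distance of any of bowl, tin, jar, cup, scraper, spatula, brush from where it was at the start of the episode above 0.04 m).
It also fails if it takes over 72 s, if anything falls off the work surface, if the arm or the gripper's body presses on something with over 40 N, if the wrist force passes 120 N, or if a joint passes its speed limit or range.

### The arm

A 7-joint arm with a two-finger parallel gripper is mounted at the origin on the work surface. World frame = base frame: x ahead of the robot, y to its left, z up, the work surface at z = 0. Lengths are in m, angles in rad, forces in N, time in s.
With the tool pointing down it reaches from about 0.425 to 0.925 m from the base axis. Payload 6.8 kg.
Tool frame: the origin (TCP) lies at the very end of the fingers, on their centre line; the grasp point (between the pads) lies r.grasp_offset behind it (r.grasp_offset is the distance from the TCP to the grasp point, in m); z points along the fingers, y is the direction in which the jaws open and shut (so a half turn about z gives the same grasp; the last joint's range is limited). The gripper opens to 85 mm and grips with 20 to 120 N. Pads are 22 mm wide; open, the fingers measure 114 mm over their backs; the gripper's body (76 mm by 85 mm) begins 54 mm behind the grasp point. The pads swing forward as they close: fully open they stand 13 mm farther back than shut.
Start: joints at [1.013, 0.477, 0.022, 1.555, -0.011, 1.109, -0.083], TCP at [0.293, -0.608, 0.201] pointing down, gripper open.
Joint ranges: [-2.96, 2.96], [-0.34, 2.1], [-1.41, 1.46], [0.24, 2.44], [-1.37, 4.51], [0.17, 1.92], [-2.96, 2.96]. Speed limits (rad/s): [2.39, 2.39, 3.14, 3.14, 3.14, 3.14, 3.14].

### API

Orientations are given as a rotation vector (axis times angle).
In Python, from bench import r gives the robot as it stands.
- The arm moves only by the shell command python3 -m jog 'ROWS' [FORCE]. ROWS is JSON, one flat list of numbers, 7 for each row, row after row: the turn, a rotation vector about the tool's x, y, z normalised to -1 to 1, where 1 is 180 degrees, then the shift along the tool's x, y, z normalised to -1 to 1, where 1 is 200 mm, then the opening, from 0 (shut) to 1 (fully open). In form: [wx, wy, wz, x, y, z, hand, wx, wy, wz, x, y, z, hand, ...]. A call has 1 to 12 rows; each row is the pose to reach, as a shift and turn from the pose measured when the call began, along the tool's axes at that moment, turning the shorter way round; what a row does not reach only later rows make up. A row lasts 1/10 s, in which the tool goes at most 50 mm and 8.59 degrees, less where a joint would pass 70% of its speed; a pose out of reach is approached as far as the arm can. A call with a number of a shift or a turn outside -1 to 1 is refused whole. A call with a gripper value outside its range is refused whole. The fingers move at their own pace and stop on an object; FORCE is the grip in N (left out, the last holds). Time passes only in rows, so rows that repeat a pose let the fingers close. It gives the time, the measured TCP pose, the force and the opening at its end, in the units of the state.
- r.get_obs(): the state, without advancing time (a new reading comes with each control period).
- r.grab_frame(name): name is "side" or "top" or "wrist"; returns the picture (400x640x3 uint8, red, green, blue); there is no depth.
- r.calibration(name): a dict with "K" (3x3 intrinsics, pixels), "origin" and "rotation" of the camera in the world; the wrist camera has in their place "T_tool_cam" (4x4, takes a point from camera to tool coordinates, whose origin is the TCP and whose axes are the flange's). Camera axes: x right, y up, looking along -z (the intrinsics and any distortion apply to the point x, -y, -z); pixel columns grow to the right and rows downward; lengths in m; the calibration is good to about 2 mm. A picture is of the moment at which its call begins: read the wrist's pose just before it. calibration takes no time and is no camera call.
- r.hand_in(): hands the job in, once; it reports no verdict.
The state is a dict: "clock": time; "joints": joint angles; "qvel": joint speeds; "tau": joint torques, N m; "tcp_pos": TCP position; "orientation": TCP orientation; "contact_force": force on the tool from outside, world axes, zero at the start; "moment": the same for the moment, N m; "grip_width": finger opening in m.
Only numpy, scipy, OpenCV 4.12 (cv2) and the standard library are available. Lean on these libraries where they do the work, as an engineer would, in place of code of your own. Each camera call takes 0.05 s, during which the arm holds its last target.

## Working session

There is one attempt and no reset: what is moved stays moved. The work goes in short steps, Python scripts to look and compute and a shell command to move; the robot and the scene stay as the last step left them, time stands still between calls to the robot, and variables do not carry over. Pictures are saved under pics/ and viewed, and the job is handed in when it is done.

```bash
ls; mkdir -p pics; python3 - <<'E'
from bench import r
import cv2
o=r.get_obs();print(o);print(r.grasp_offset)
for n in("side","top","wrist"):
    im=r.grab_frame(n);cv2.imwrite(f"pics/{n}0.png",im[:,:,::-1]);c=r.calibration(n);print(n,c)
E
```

```text
pics
{'clock': 0.0, 'joints': array([ 1.01288367,  0.47779608,  0.02234416,  1.55644379, -0.01151708,
        1.10929764, -0.08308711]), 'qvel': array([ 0.000286  ,  0.00047344,  0.00031032,  0.00150916, -0.00095217,
       -0.00017025, -0.00075232]), 'tau': array([-1.47097489e-03, -5.96463418e+01,  1.60739534e+00, -2.81204081e+01,
        1.25387518e-02,  9.51814174e-03, -1.91190372e-05]), 'tcp_pos': array([ 0.29319423, -0.60728528,  0.20043178]), 'orientation': array([-3.06076739e+00, -7.00269616e-01,  8.20928061e-04]), 'contact_force': array([ 0.53671876, -0.57419634,  0.32001636]), 'moment': array([-0.01970986, -0.03491828,  0.0576041 ]), 'grip_width': 0.0856885506500429}
0.0187
side {'K': array([[457.22577218,   0.        , 322.87977733],
       [  0.        , 457.22577218, 205.70997925],
       [  0.        ,   0.        ,   1.        ]]), 'origin': array([0.41017016, 0.97023485, 0.89247646]), 'rotation': array([ 0.05346369, -1.37952756, -2.74768906])}
top {'K': array([[427.44171041,   0.        , 318.27381792],
       [  0.        , 427.44171041, 197.41637078],
       [  0.        ,   0.        ,   1.        ]]), 'origin': array([2.41398468e-01, 1.25357905e-03, 1.38311898e+00]), 'rotation': array([ 0.16627721, -0.1767457 , -1.60875331])}
wrist {'K': array([[346.66823961,   0.        , 323.90708057],
       [  0.        , 346.66823961, 200.91734777],
       [  0.        ,   0.        ,   1.        ]]), 'T_tool_cam': array([[-3.92401778e-04,  9.54308489e-01,  2.98822948e-01,
         7.62413305e-02],
       [ 9.99999728e-01,  5.61104370e-04, -4.78761733e-04,
        -1.69770282e-03],
       [-6.24557248e-04,  2.98822679e-01, -9.54308449e-01,
        -1.72925883e-01],
       [ 0.00000000e+00,  0.00000000e+00,  0.00000000e+00,
         1.00000000e+00]])}
```

View pics/side0.png

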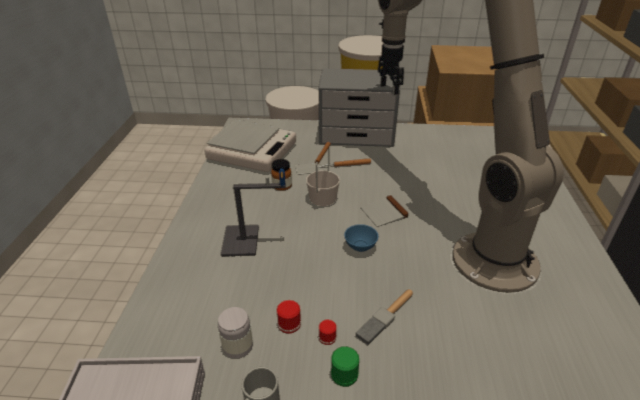

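View pics/top0.png

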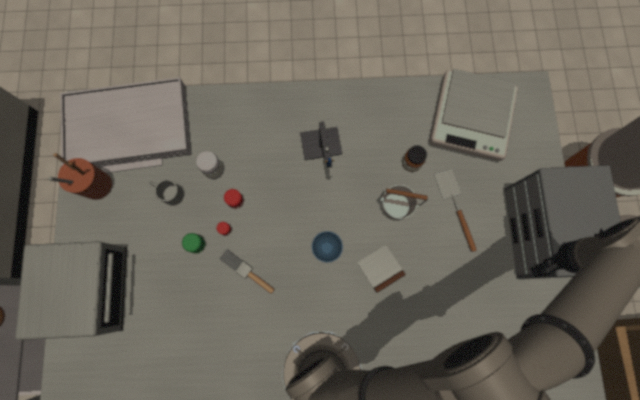

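View pics/wrist0.png

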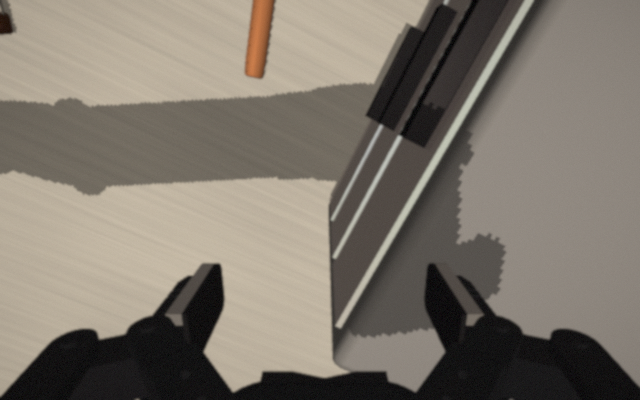

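Candidates for the cap in the top view are the large red one at (233,198), the small red one at (223,228) and the green one at (192,243). The description points to the small red one at (223,228), which is (328,331) in the side view. The pail is at (397,202) and the stand at (322,145). Next I'll check these in close crops.

```bash
cat > h.py <<'E'
import numpy as np, cv2
from scipy.spatial.transform import Rotation as R
from bench import r
def cam(n,o=None):
    c=r.calibration(n)
    if 'T_tool_cam' in c:
        o=o or r.get_obs(); T=np.eye(4);T[:3,:3]=R.from_rotvec(o['orientation']).as_matrix();T[:3,3]=o['tcp_pos']
        W=T@c['T_tool_cam']; return c['K'],W[:3,3],W[:3,:3]
    return c['K'],np.array(c['origin']),R.from_rotvec(c['rotation']).as_matrix()
def ray(n,u,v,o=None):
    K,p,M=cam(n,o); d=np.linalg.inv(K)@[u,v,1]; d=M@(d*[1,-1,-1]); return p,d/np.linalg.norm(d)
def onz(n,u,v,z,o=None):
    p,d=ray(n,u,v,o); return p+d*(z-p[2])/d[2]
def proj(n,P,o=None):
    K,p,M=cam(n,o); q=M.T@(np.array(P)-p); q=K@(q*[1,-1,-1]); return q[:2]/q[2]
def tri(*rs):
    A=0;b=0
    for p,d in rs:
        m=np.eye(3)-np.outer(d,d);A=A+m;b=b+m@p
    X=np.linalg.solve(A,b); return X,[np.linalg.norm((np.eye(3)-np.outer(d,d))@(X-p)) for p,d in rs]
def T():
    o=r.get_obs();return o['tcp_pos'],R.from_rotvec(o['orientation']).as_matrix()
def move(pos,Rd=None):
    p,M=T(); s=M.T@(np.array(pos)-p)/0.2
    w=np.zeros(3) if Rd is None else R.from_matrix(M.T@Rd).as_rotvec()/np.pi
    return np.round(w,4),np.round(s,4)
E
python3 - <<'E'
import cv2
t=cv2.imread('pics/top0.png');s=cv2.imread('pics/side0.png')
def c(i,x,y,w,h,k,n): cv2.imwrite(n,cv2.resize(i[y:y+h,x:x+w],None,fx=k,fy=k,interpolation=cv2.INTER_CUBIC))
c(t,290,110,150,112,5,'pics/t_a.png');c(s,215,135,150,112,5,'pics/s_a.png')
c(s,215,290,150,100,5,'pics/s_b.png')
E
```

```text
(no output)
```

View pics/t_a.png

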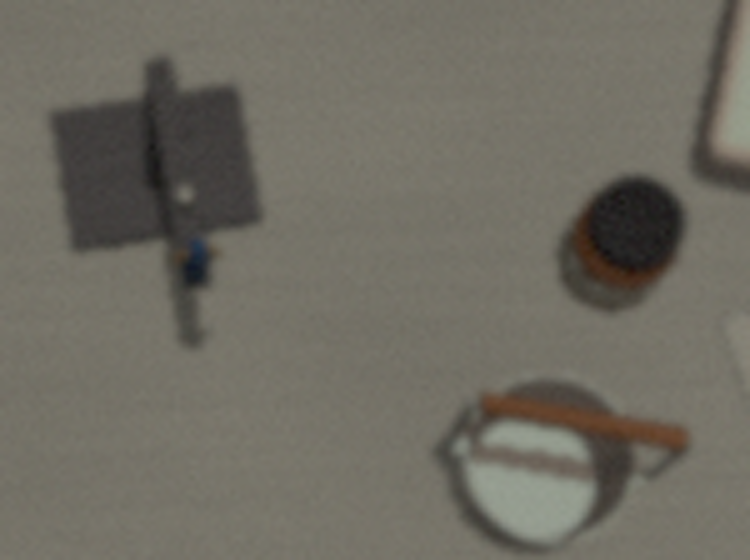

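View pics/s_a.png

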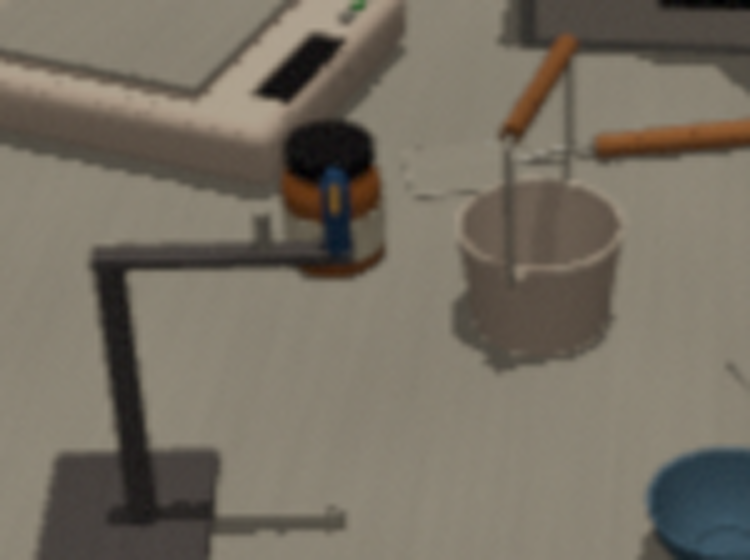

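View pics/s_b.png

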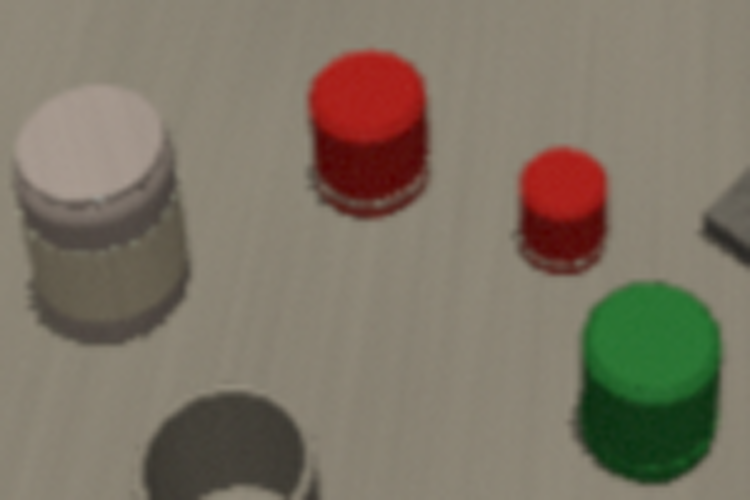

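```bash
python3 - <<'E'
from h import *
np.set_printoptions(precision=4,suppress=True)
t=cv2.imread('pics/top0.png');s=cv2.imread('pics/side0.png')
for n,i in(('top',t),('side',s)):
    h=cv2.cvtColor(i,cv2.COLOR_BGR2HSV)
    for nm,m in(('red',cv2.inRange(h,(0,180,70),(5,255,255))|cv2.inRange(h,(175,180,70),(180,255,255))),('blue',cv2.inRange(h,(108,150,30),(125,255,255))),('or',cv2.inRange(h,(6,120,70),(16,255,255)))):
        N,l,st,ce=cv2.connectedComponentsWithStats(m)
        for k in range(1,N):
            if st[k,4]>12: print(n,nm,st[k],ce[k])
print('bar top z.175',onz('top',387,190.4,.175),onz('top',427.4,198,.175))
print('bar side',onz('side',317,161.6,.175),onz('side',329,143.4,.175))
print('stud tri',tri(ray('top',290+39,110+49),ray('side',215+66.4,135+34.5)))
print('side z.248',onz('side',215+66.4,135+34.5,.248),'top',onz('top',290+39,110+49,.248))
print('arm far end top',onz('top',290+158/5,110+62/5,.2),'peg top',onz('top',290+37,110+38.4,.225),'side',onz('side',215+262/5,135+43.5,.225))
print('arm far side',onz('side',215+94/5,135+50,.2))
print('cap',onz('top',223,228,.044))
print(r.get_obs()['clock'])
E
```

```text
top red [226 191  15  15  82] [233.4756 198.5854]
top red [225 227   5   7  15] [226.9333 229.8667]
top or [ 59 159  36  34 858] [ 76.9942 175.3555]
top or [408 162  10   5  16] [412.3125 164.5   ]
top or [387 190  39   9 113] [406.0265 193.6018]
top or [458 211  17  40 166] [466.2169 231.0602]
top or [376 272  27  19  96] [389.2708 281.0938]
top or [616 326  12  14  43] [620.6977 332.907 ]
top or [626 352   4   7  13] [627.3077 355.0769]
top or [626 369   9   6  16] [629.5    371.8125]
side red [277 301  23  29 548] [288.427  314.5511]
side red [320 320  16  22 298] [327.3121 330.5235]
side or [ 418   46   77   80 2796] [461.029   82.6942]
side or [604  78  36  23 447] [627.1387  86.9239]
side or [482 104   8  12  21] [484.8095 109.4286]
side or [587 135  38  40 442] [607.362  147.9683]
side or [316 142  15  20  88] [322.9205 151.3977]
side or [334 159  37   7 163] [352.546  162.2025]
side or [622 161  12  14  61] [628.0492 167.2787]
side or [594 165   6  11  15] [596.4667 169.6667]
side or [285 168   6  11  40] [287.625 173.175]
side or [271 170   8   9  47] [274.4681 173.8085]
side or [387 196  21  18  83] [396.9518 204.759 ]
side or [388 290  24  23 182] [400.1319 300.9396]
bar top z.175 [ 0.5196 -0.2133  0.175 ] [ 0.4918 -0.3284  0.175 ]
bar side [ 0.5177 -0.2113  0.175 ] [ 0.4888 -0.3262  0.175 ]
stud tri (array([ 0.5986, -0.0467,  0.2467]), [np.float64(0.0010377485526466797), np.float64(0.0010377485526468745)])
side z.248 [ 0.5971 -0.0442  0.248 ] top [ 0.5993 -0.0467  0.248 ]
arm far end top [ 0.728  -0.0326  0.2   ] peg top [ 0.6383 -0.0435  0.225 ] side [ 0.6343 -0.0333  0.225 ]
arm far side [ 0.7277 -0.0326  0.2   ]
cap [0.4512 0.2906 0.044 ]
0.15
```

Both views agree to about 2 mm. The small red one is the cap, at (0.451, 0.291). The bar centre is at (0.504, -0.270), and the stud is at (0.598, -0.046) with the stand yawed +5.7°. I'll raise the arm and go to a point above the bar's +y end.

```bash
python3 - <<'E'
from h import *
th=np.radians(76.1)
Rd=np.array([[np.cos(th),np.sin(th),0],[np.sin(th),-np.cos(th),0],[0,0,-1]]).T.T
Rd=np.column_stack([[np.cos(th),np.sin(th),0],[np.sin(th),-np.cos(th),0],[0,0,-1]])
print(move([.514,-.231,.30],Rd)); print(move([.40,-.43,.30],Rd))
E
```

```text
(array([-4.000e-04, -2.000e-04, -2.796e-01]), array([ 1.8123, -1.2158, -0.4953]))
(array([-4.000e-04, -2.000e-04, -2.796e-01]), array([ 0.8664, -0.5675, -0.4961]))
```

```bash
python3 -m jog '[0,0,0,0,0,-0.5,1, 0,0,0,0,0,-0.5,1, 0,0,-0.28,0.866,-0.568,-0.496,1, 0,0,-0.28,0.866,-0.568,-0.496,1, 0,0,-0.28,0.866,-0.568,-0.496,1, 0,0,-0.28,0.866,-0.568,-0.496,1, 0,0,-0.28,0.866,-0.568,-0.496,1, 0,0,-0.28,0.866,-0.568,-0.496,1, 0,0,-0.28,0.866,-0.568,-0.496,1]'
python3 - <<'E'
from h import *
th=np.radians(76.1)
Rd=np.column_stack([[np.cos(th),np.sin(th),0],[np.sin(th),-np.cos(th),0],[0,0,-1]])
print(move([.514,-.231,.30],Rd))
E
```

```text
clock: 1.05
tcp_pos: [0.4, -0.4294, 0.2998]
orientation: [-2.469, -1.939, -0.0]
contact_force: [-0.9, -0.8, -0.2]
grip_width: 0.0857
(array([-0.0004, -0.0004,  0.0011]), array([ 1.0989,  0.3186, -0.    ]))
```

```bash
python3 -m jog '[0,0,0,1,0.32,0,1, 0,0,0,1,0.32,0,1, 0,0,0,1,0.32,0,1, 0,0,0,1,0.32,0,1, 0,0,0,1,0.32,0,1, 0,0,0,1,0.32,0,1]'
python3 - <<'E'
from h import *
o=r.get_obs();im=r.grab_frame('wrist');cv2.imwrite('pics/w1.png',im[:,:,::-1])
for P in([.5196,-.2133,.175],[.4905,-.3275,.175]):print(proj('wrist',P,o))
np.save('o1.npy',o,allow_pickle=True)
E
```

```text
clock: 1.65
tcp_pos: [0.5106, -0.2482, 0.2998]
orientation: [-2.468, -1.941, -0.001]
contact_force: [-0.5, -1.4, -0.1]
grip_width: 0.0856
[326.01803462 143.34841755]
[324.42666839 267.01105367]
```

View pics/w1.png

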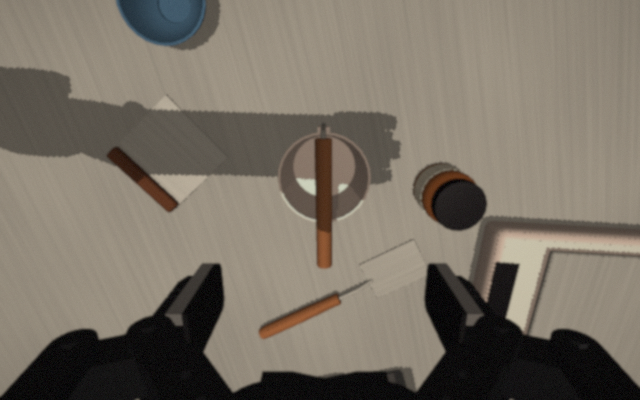

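The bar spans (323.5,138) to (325,268) in the wrist view, right where I predicted it. Next come the centre and the descent.

```bash
python3 - <<'E'
from h import *
o=np.load('o1.npy',allow_pickle=True).item()
a=onz('wrist',323.5,138,.18,o);b=onz('wrist',325,268,.18,o);print(a,b,np.linalg.norm(a-b))
c=(a+b)/2;d=(a-b)/np.linalg.norm(a-b);print(c,d,np.degrees(np.arctan2(d[0],d[1])))
g=c+.04*d; th=np.arctan2(d[1],d[0])
Rd=np.column_stack([[np.cos(th),np.sin(th),0],[np.sin(th),-np.cos(th),0],[0,0,-1]])
print(g,move([g[0],g[1],.30],Rd),move([g[0],g[1],.155],Rd))
E
```

```text
[ 0.51873507 -0.207787    0.18      ] [ 0.49140751 -0.3260397   0.18      ] 0.12136925245148791
[ 0.50507129 -0.26691335  0.18      ] [0.22516045 0.9743217  0.        ] 13.012313182122224
[ 0.51407771 -0.22794048  0.18      ] (array([-0.0006, -0.0003, -0.0044]), array([ 0.116 , -0.0043, -0.0013])) (array([-0.0006, -0.0003, -0.0044]), array([ 0.1155, -0.0029,  0.7237]))
```

```bash
python3 -m jog '[0,0,-0.004,0.115,-0.003,0.3,1, 0,0,-0.004,0.115,-0.003,0.5,1, 0,0,-0.004,0.115,-0.003,0.65,1, 0,0,-0.004,0.115,-0.003,0.72,1, 0,0,-0.004,0.115,-0.003,0.72,1, 0,0,-0.004,0.115,-0.003,0.72,0, 0,0,-0.004,0.115,-0.003,0.72,0, 0,0,-0.004,0.115,-0.003,0.72,0, 0,0,-0.004,0.115,-0.003,0.72,0, 0,0,-0.004,0.115,-0.003,0.72,0, 0,0,-0.004,0.115,-0.003,0.72,0, 0,0,-0.004,0.115,-0.003,0.72,0]' 80
python3 - <<'E'
from h import *
im=r.grab_frame('side');cv2.imwrite('pics/s2.png',cv2.resize(im[80:280,180:440,::-1],None,fx=3,fy=3))
E
```

```text
clock: 2.9
tcp_pos: [0.514, -0.228, 0.1558]
orientation: [-2.459, -1.953, 0.001]
contact_force: [0.5, 0.3, 0.1]
grip_width: -0.0
```

View pics/s2.png

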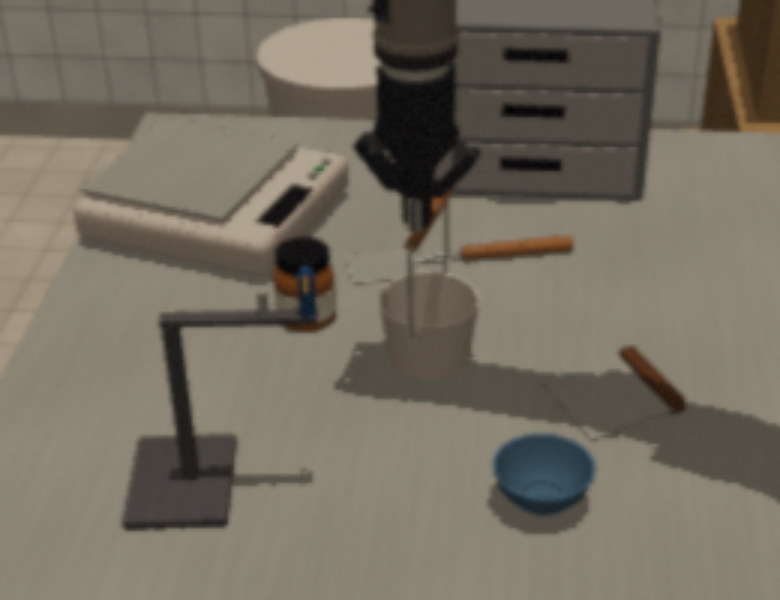

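The gripper closed fully (width 0), so it missed the bar. I'll look again.

```bash
python3 - <<'E'
from h import *
o=r.get_obs();print(o['contact_force'],o['grip_width'],o['tcp_pos'])
im=r.grab_frame('wrist');cv2.imwrite('pics/w3.png',im[:,:,::-1])
im=r.grab_frame('top');cv2.imwrite('pics/t3.png',cv2.resize(im[130:270,320:480,::-1],None,fx=4,fy=4))
E
```

```text
[-0.26508321 -0.23098578 -0.05056508] -2.3780744495844252e-05 [ 0.5140172  -0.22800422  0.15575189]
```

View pics/w3.png

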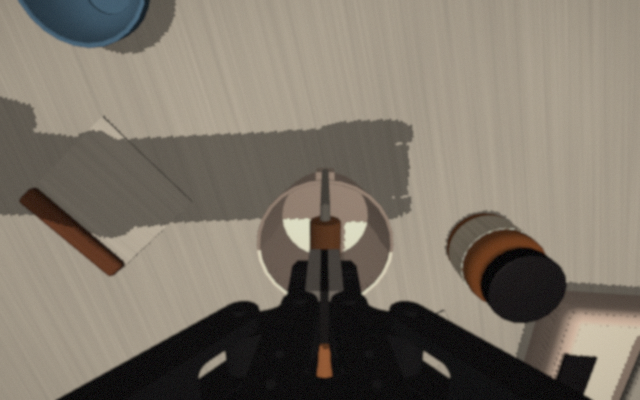

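View pics/t3.png

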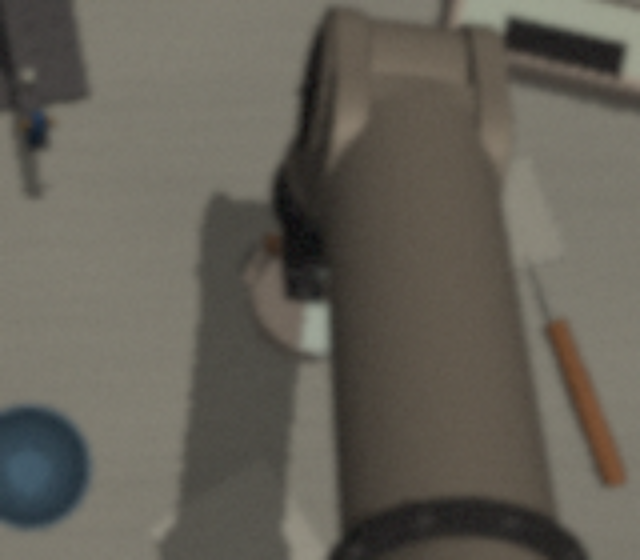

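```bash
python3 - <<'E'
from h import *
im=cv2.imread('pics/w3.png');cv2.imwrite('pics/w3z.png',cv2.resize(im[160:390,220:430],None,fx=2.6,fy=2.6,interpolation=cv2.INTER_CUBIC))
o=r.get_obs()
p=o['tcp_pos'];M=R.from_rotvec(o['orientation']).as_matrix()
print('tcp',proj('wrist',p,o),'grasp',proj('wrist',p-M[:,2]*.0187,o))
c=np.array([.505,-.267,.175]);d=np.array([.225,.974,0])
for s in(-.06,0,.06):
  for z in(.1675,.1825):print(s,z,proj('wrist',[*(c+s*d)[:2],z],o))
E
```

```text
tcp [326.01292532 241.9951451 ] grasp [326.25355813 257.68559171]
-0.06 0.1675 [326.14273884 404.17799372]
-0.06 0.1825 [326.2671192  427.36086927]
0 0.1675 [326.15129594 318.39699349]
0 0.1825 [326.28913744 336.92409742]
0.06 0.1675 [326.16164559 214.64652779]
0.06 0.1825 [326.31618953 225.81153477]
```

View pics/w3z.png

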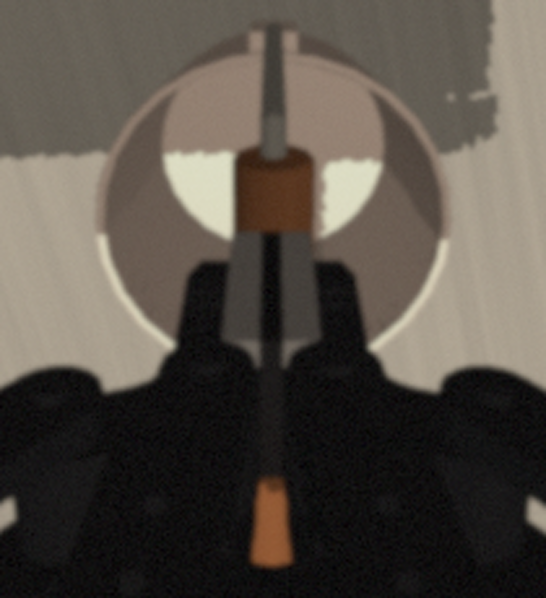

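```bash
python3 - <<'E'
from h import *
o=r.get_obs();p=o['tcp_pos'];M=R.from_rotvec(o['orientation']).as_matrix()
for q in([.011,0,0],[.011,0,-.0187],[.011,0,-.027],[.011,.0075,-.0187],[.011,0.0075,-.027],[.011,.0075,0],[.011,.0075,-.035],[0,0,-.027]):print(q,proj('wrist',p+M@np.array(q),o))
E
python3 -m jog '[0,0,0,0,0,-0.05,0, 0,0,0,0,0,-0.08,0, 0,0,0,0,0,-0.08,0]'
python3 - <<'E'
from h import *
im=r.grab_frame('wrist');cv2.imwrite('pics/w4.png',cv2.resize(im[100:,150:500,::-1],None,fx=2,fy=2))
im=r.grab_frame('side');cv2.imwrite('pics/s4.png',cv2.resize(im[100:240,250:400,::-1],None,fx=4,fy=4))
print(r.get_obs()['contact_force'])
E
```

```text
[0.011, 0, 0] [326.04232066 223.05278326]
[0.011, 0, -0.0187] [326.29083415 237.02979465]
[0.011, 0, -0.027] [326.41898855 244.23751382]
[0.011, 0.0075, -0.0187] [341.85026343 237.02087303]
[0.011, 0.0075, -0.027] [342.75250497 244.22801692]
[0.011, 0.0075, 0] [340.10065693 223.04494172]
[0.011, 0.0075, -0.035] [343.7113802  251.88755305]
[0, 0, -0.027] [326.37729826 265.75405867]
clock: 3.35
tcp_pos: [0.515, -0.2283, 0.1732]
orientation: [2.46, 1.954, 0.001]
contact_force: [0.8, 0.6, 0.4]
grip_width: -0.0002
[ 0.25570072 -0.18805929  0.16397523]
```

View pics/w4.png

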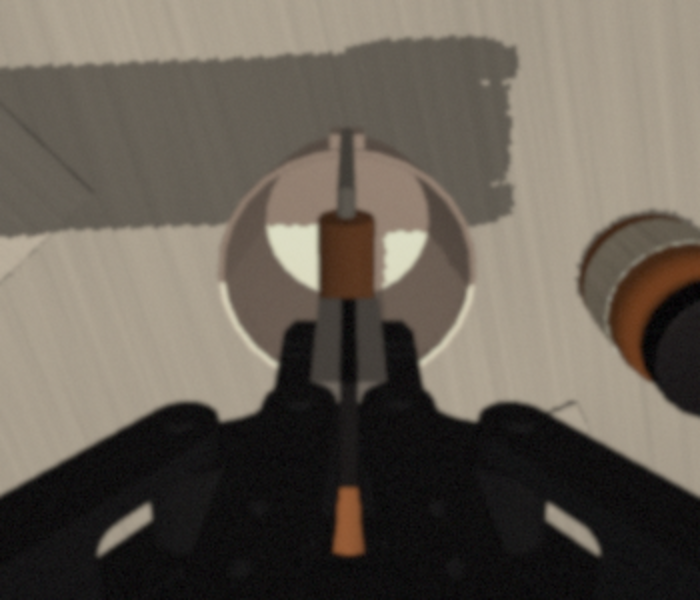

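View pics/s4.png

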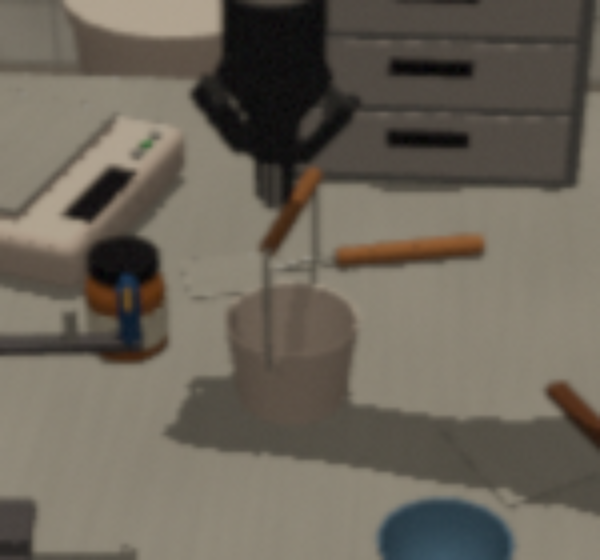

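```bash
python3 - <<'E'
from h import *
o=r.get_obs();p=o['tcp_pos'];M=R.from_rotvec(o['orientation']).as_matrix()
print(p,(proj('side',p)-[250,100])*4)
for k in(.01,.02,.03,.04):print(k,(proj('side',p-M[:,2]*k)-[250,100])*4)
print((proj('side',[.5186,-.2085,.175])-[250,100])*4)
E
```

```text
[ 0.51425565 -0.2281315   0.17212896] [274.44107542 238.34977864]
0.01 [274.33945592 226.9898529 ]
0.02 [274.23695973 215.53192291]
0.03 [274.13357545 203.97471491]
0.04 [274.0292915  192.31693299]
[266.51834244 248.26757149]
```

```bash
python3 - <<'E'
from h import *
o=r.get_obs();p=o['tcp_pos'];M=R.from_rotvec(o['orientation']).as_matrix()
X,e=tri(ray('wrist',325,249.5,o),ray('side',318,151.3));print(X,e,'in tool',M.T@(X-p))
E
```

```text
[ 0.51564175 -0.21615047  0.20768581] [np.float64(0.0008111417387942626), np.float64(0.0008111417387943007)] in tool [ 0.01200481 -0.00140605 -0.03554804]
```

Two views put the shut fingertips about 33 mm behind the reported TCP: the wrist camera has the tip at (325,249) and the side camera at (318,151). The pads therefore closed above the bar. I'll open, go 44 mm lower, and grip again.

```bash
python3 -m jog '[0,0,0,0,0,0,1, 0,0,0,0,0,0,1, 0,0,0,0,0,0,1, 0,0,0,0,0,0,1, 0,0,0,0,0,0.1,1, 0,0,0,0,0,0.22,1, 0,0,0,0,0,0.22,1, 0,0,0,0,0,0.22,0, 0,0,0,0,0,0.22,0, 0,0,0,0,0,0.22,0, 0,0,0,0,0,0.22,0, 0,0,0,0,0,0.22,0]' 80
python3 - <<'E'
from h import *
im=r.grab_frame('wrist');cv2.imwrite('pics/w5.png',cv2.resize(im[100:,150:500,::-1],None,fx=2,fy=2))
im=r.grab_frame('side');cv2.imwrite('pics/s5.png',cv2.resize(im[100:240,250:400,::-1],None,fx=4,fy=4))
print(r.get_obs()['contact_force'])
E
```

```text
clock: 4.65
tcp_pos: [0.5145, -0.2282, 0.1288]
orientation: [-2.46, -1.953, -0.0]
contact_force: [-2.4, 2.6, 13.9]
grip_width: 0.0131
[-0.70739175  1.10375489  5.21915344]
```

View pics/w5.png

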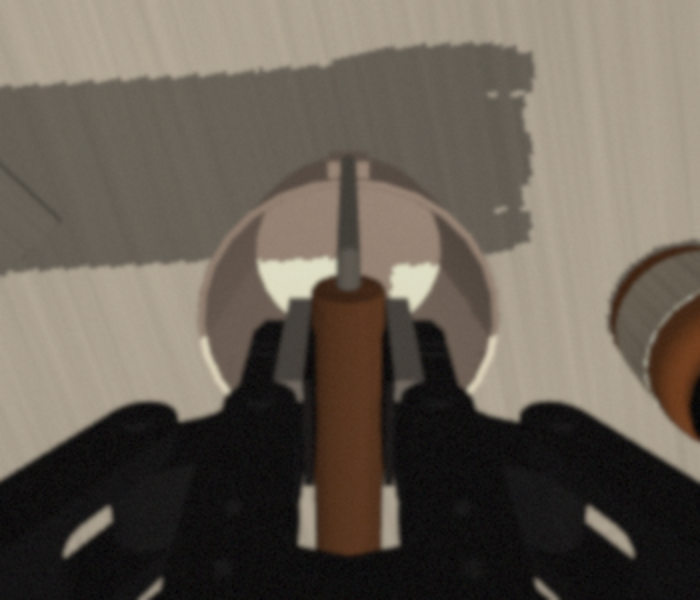

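View pics/s5.png

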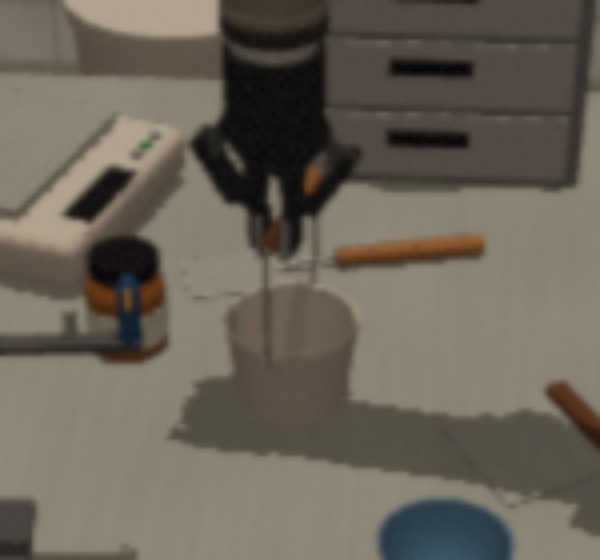

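The bar is now held, with the reading at 13 mm and the grip visible between the pads. I'll lift straight up.

```bash
python3 -m jog '[0,0,0,0,0,-0.1,0, 0,0,0,0,0,-0.22,0, 0,0,0,0,0,-0.34,0, 0,0,0,0,0,-0.45,0, 0,0,0,0,0,-0.5,0, 0,0,0,0,0,-0.5,0, 0,0,0,0,0,-0.5,0]'
python3 - <<'E'
from h import *
im=r.grab_frame('side');cv2.imwrite('pics/s6.png',cv2.resize(im[60:240,230:410,::-1],None,fx=3.3,fy=3.3))
th=np.radians(95.7)
Rd=np.column_stack([[np.cos(th),np.sin(th),0],[np.sin(th),-np.cos(th),0],[0,0,-1]])
print(r.get_obs()['contact_force'],move([.4845,-.0166,.2265],Rd),r.get_obs()['grip_width'])
E
```

```text
clock: 5.45
tcp_pos: [0.514, -0.228, 0.2278]
orientation: [-2.459, -1.953, 0.001]
contact_force: [0.3, -0.4, -2.6]
grip_width: 0.0124
[-0.50040452 -0.34257704 -2.66420018] (array([-0.0008, -0.0004, -0.1044]), array([ 0.996 , -0.3819,  0.0065])) 0.012888064643839061
```

View pics/s6.png

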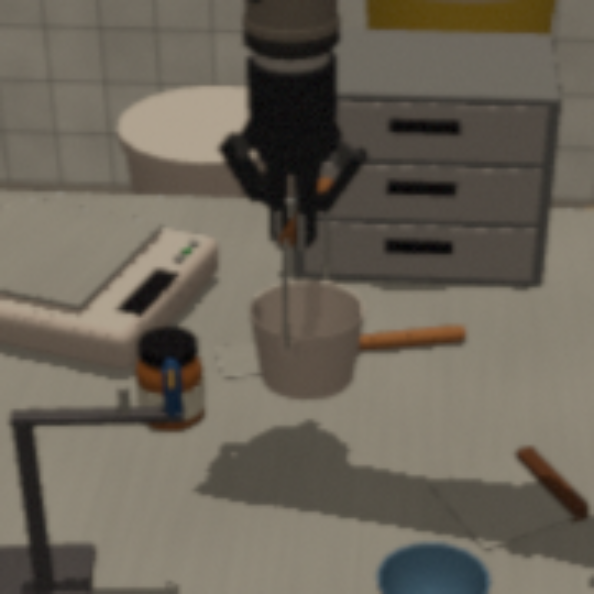

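The pail is lifted and level. Now I'll move it to a point in front of the stand.

```bash
python3 -m jog '[0,0,-0.013,0.1,-0.04,0,0, 0,0,-0.026,0.24,-0.09,0,0, 0,0,-0.04,0.38,-0.14,0,0, 0,0,-0.052,0.52,-0.19,0,0, 0,0,-0.065,0.66,-0.25,0,0, 0,0,-0.08,0.8,-0.3,0,0, 0,0,-0.095,0.92,-0.35,0,0, 0,0,-0.104,0.996,-0.382,0,0, 0,0,-0.104,0.996,-0.382,0,0, 0,0,-0.104,0.996,-0.382,0,0, 0,0,-0.104,0.996,-0.382,0,0, 0,0,-0.104,0.996,-0.382,0,0]'
python3 - <<'E'
from h import *
o=r.get_obs();im=r.grab_frame('wrist');cv2.imwrite('pics/w7.png',im[:,:,::-1])
np.save('o7.npy',o,allow_pickle=True)
im=r.grab_frame('side');cv2.imwrite('pics/s7.png',cv2.resize(im[90:290,200:460,::-1],None,fx=3,fy=3))
im=r.grab_frame('top');cv2.imwrite('pics/t7.png',cv2.resize(im[90:270,250:450,::-1],None,fx=3,fy=3))
print(o['contact_force'],o['tcp_pos'])
E
```

```text
clock: 6.7
tcp_pos: [0.4846, -0.0179, 0.2276]
orientation: [-2.111, -2.323, 0.001]
contact_force: [-0.4, 0.6, -2.6]
grip_width: 0.0124
[-0.44216224  0.57800939 -2.55644189] [ 0.48457877 -0.01785465  0.22763012]
```

View pics/w7.png

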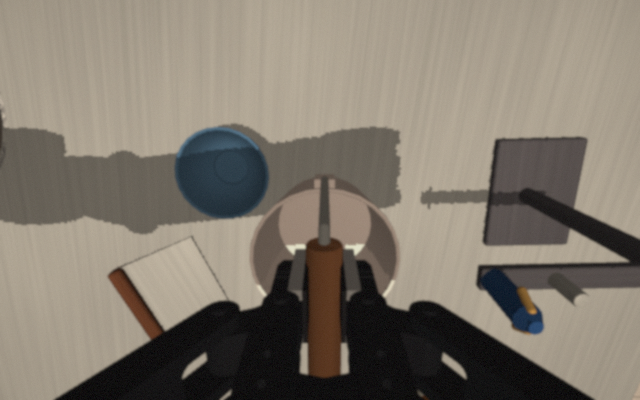

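View pics/s7.png

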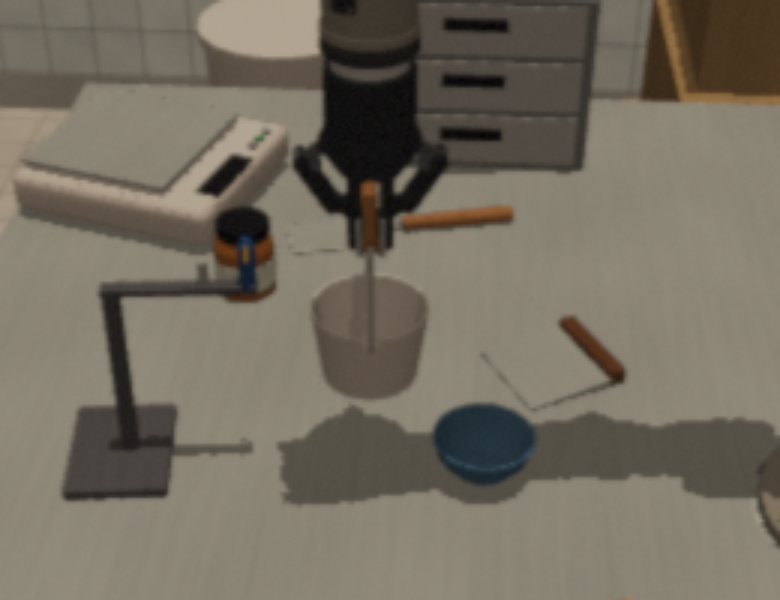

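View pics/t7.png

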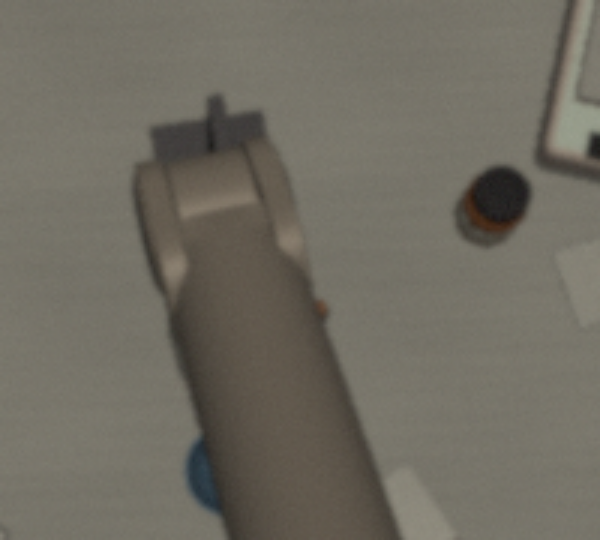

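```bash
python3 - <<'E'
from h import *
np.set_printoptions(precision=4,suppress=True)
o=np.load('o7.npy',allow_pickle=True).item();p=o['tcp_pos'];M=R.from_rotvec(o['orientation']).as_matrix()
im=cv2.imread('pics/w7.png');cv2.imwrite('pics/w7z.png',cv2.resize(im[250:350,460:600],None,fx=5,fy=5,interpolation=cv2.INTER_CUBIC))
print('stud',onz('wrist',537,326,.248,o),proj('wrist',[.598,-.0455,.248],o))
print('peg',onz('wrist',580,297,.225,o))
c=p+M@[-.04,0,-.0465];print('bar',c,[proj('wrist',p+M@[.02,0,-.0465-k],o) for k in(0,.0075)])
E
```

```text
stud [ 0.5977 -0.0451  0.248 ] [537.4621 326.6253]
peg [ 0.6351 -0.0391  0.225 ]
bar [ 0.4885 -0.0577  0.2741] [array([325.7395, 244.7054]), array([325.8473, 253.0528])]
```

View pics/w7z.png

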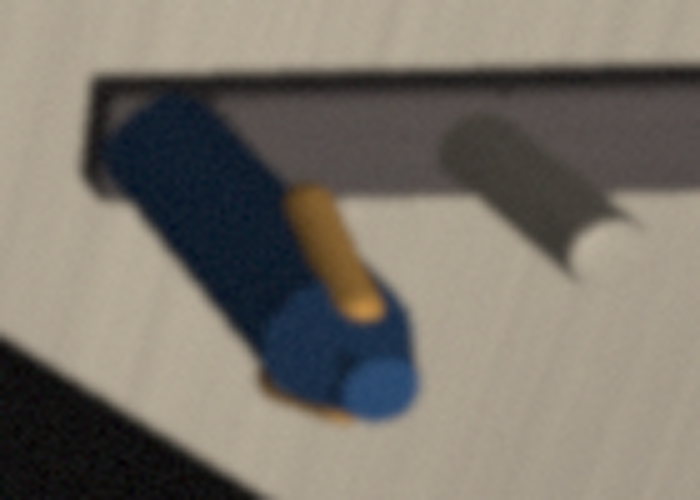

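```bash
python3 - <<'E'
from h import *
th=np.radians(95.7)
Rd=np.column_stack([[np.cos(th),np.sin(th),0],[np.sin(th),-np.cos(th),0],[0,0,-1]])
print(move([.6149,-.0036,.2276],Rd),move([.6149,-.0036,.170],Rd))
E
```

```text
(array([-0.0007, -0.0005, -0.0009]), array([ 0.0051,  0.6554, -0.0011])) (array([-0.0007, -0.0005, -0.0009]), array([0.0046, 0.656 , 0.2869]))
```

```bash
python3 -m jog '[0,0,0,0.005,0.08,0,0, 0,0,0,0.005,0.2,0,0, 0,0,0,0.005,0.32,0,0, 0,0,0,0.005,0.44,0,0, 0,0,0,0.005,0.55,0,0, 0,0,0,0.005,0.63,0,0, 0,0,0,0.005,0.655,0,0, 0,0,0,0.005,0.655,0,0, 0,0,0,0.005,0.655,0,0, 0,0,0,0.005,0.655,0,0]'
python3 - <<'E'
from h import *
o=r.get_obs();im=r.grab_frame('wrist');cv2.imwrite('pics/w8.png',im[:,:,::-1])
im=r.grab_frame('side');cv2.imwrite('pics/s8.png',cv2.resize(im[90:290,200:460,::-1],None,fx=3,fy=3))
print(o['contact_force'],o['tcp_pos'])
E
```

```text
clock: 7.85
tcp_pos: [0.614, -0.0039, 0.2275]
orientation: [-2.11, -2.324, 0.002]
contact_force: [-0.1, 0.1, -1.1]
grip_width: 0.0124
[-0.09849364  0.12434949 -1.09171921] [ 0.61403172 -0.00387698  0.22749291]
```

View pics/w8.png

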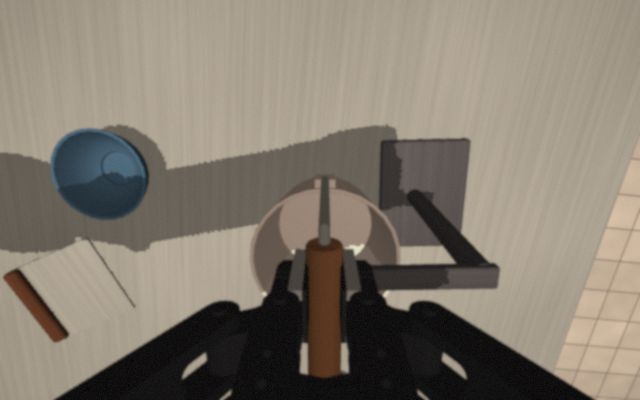

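View pics/s8.png

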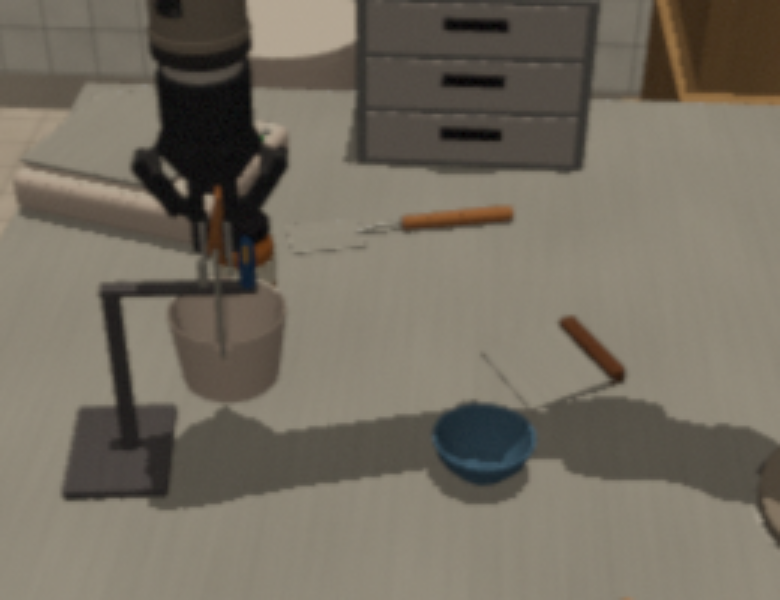

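The bar is above the seat, between the stud and the peg. I'll lower it.

```bash
python3 -m jog '[0,0,0,0.002,0.004,0.06,0, 0,0,0,0.002,0.004,0.14,0, 0,0,0,0.002,0.004,0.2,0, 0,0,0,0.002,0.004,0.25,0, 0,0,0,0.002,0.004,0.28,0, 0,0,0,0.002,0.004,0.3,0, 0,0,0,0.002,0.004,0.3,0]'
python3 - <<'E'
from h import *
o=r.get_obs();im=r.grab_frame('side');cv2.imwrite('pics/s9.png',cv2.resize(im[90:290,200:460,::-1],None,fx=3,fy=3))
im=r.grab_frame('wrist');cv2.imwrite('pics/w9.png',im[:,:,::-1])
print(o['contact_force'],o['tcp_pos'])
E
```

```text
clock: 8.65
tcp_pos: [0.6147, -0.0033, 0.1672]
orientation: [-2.109, -2.324, 0.002]
contact_force: [0.9, 0.2, -2.4]
grip_width: 0.012
[ 0.85308266  0.16683922 -2.36257086] [ 0.61474403 -0.0033032   0.16718161]
```

View pics/s9.png

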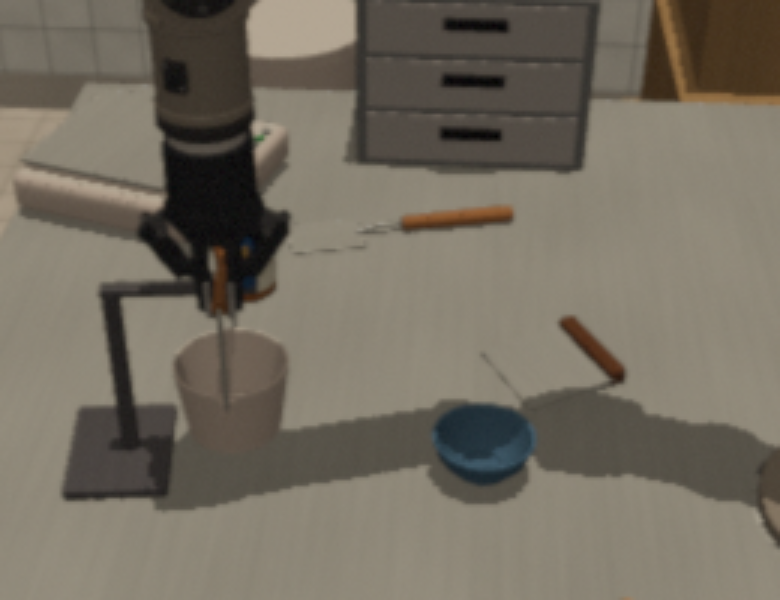

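View pics/w9.png

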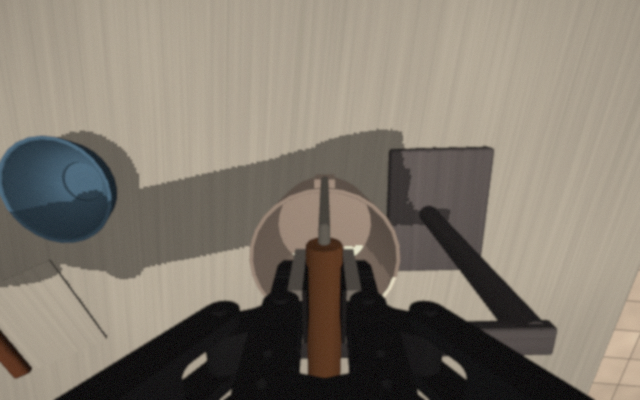

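```bash
python3 -m jog '[0,0,0,0,0,0.015,0, 0,0,0,0,0,0.03,0, 0,0,0,0,0,0.03,0, 0,0,0,0,0,0.03,0]'; python3 -m jog '[0,0,0,0,0,0.01,0, 0,0,0,0,0,0.01,0, 0,0,0,0,0,0.01,0]'
```

```text
clock: 9.15
tcp_pos: [0.6152, -0.0032, 0.162]
orientation: [-2.11, -2.325, 0.001]
contact_force: [0.3, -1.4, -1.9]
grip_width: 0.0128
clock: 9.45
tcp_pos: [0.6154, -0.003, 0.1607]
orientation: [-2.11, -2.325, -0.0]
contact_force: [-2.5, 0.6, 4.9]
grip_width: 0.0124
```

The bar is seated: force appears at TCP z 0.161, as predicted. I'll release and check.

```bash
python3 -m jog '[0,0,0,0,0,0,0.25, 0,0,0,0,0,0,0.35, 0,0,0,0,0,0,0.5, 0,0,0,0,0,0,0.5, 0,0,0,0,0,0,0.5, 0,0,0,0,0,0,0.5, 0,0,0,0,0,0,0.5]'
python3 - <<'E'
from h import *
o=r.get_obs();im=r.grab_frame('side');cv2.imwrite('pics/s10.png',cv2.resize(im[90:290,200:460,::-1],None,fx=3,fy=3))
im=r.grab_frame('wrist');cv2.imwrite('pics/w10.png',im[:,:,::-1])
print(o['contact_force'],o['tcp_pos'])
E
```

```text
clock: 10.15
tcp_pos: [0.6154, -0.003, 0.1607]
orientation: [-2.11, -2.325, -0.0]
contact_force: [0.2, -0.4, -0.2]
grip_width: 0.0429
[ 0.23043102 -0.39305623 -0.20435945] [ 0.61541981 -0.00303827  0.1606761 ]
```

View pics/s10.png

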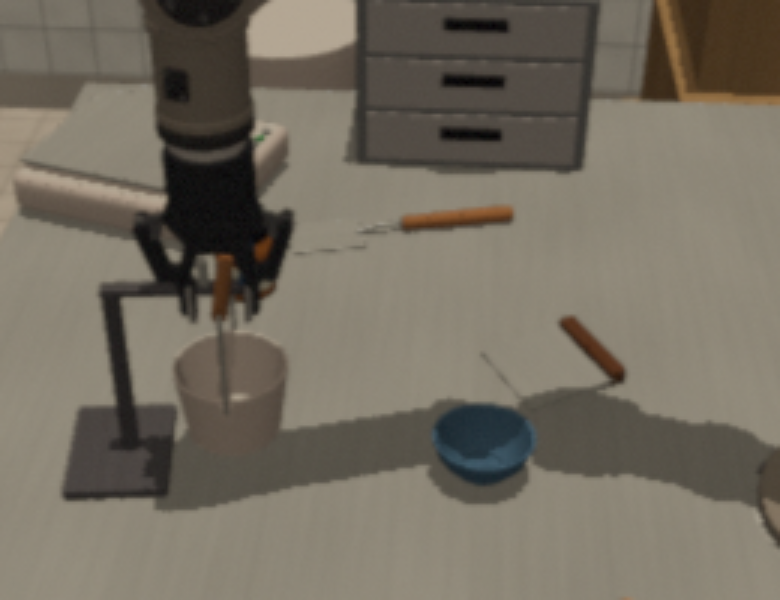

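View pics/w10.png

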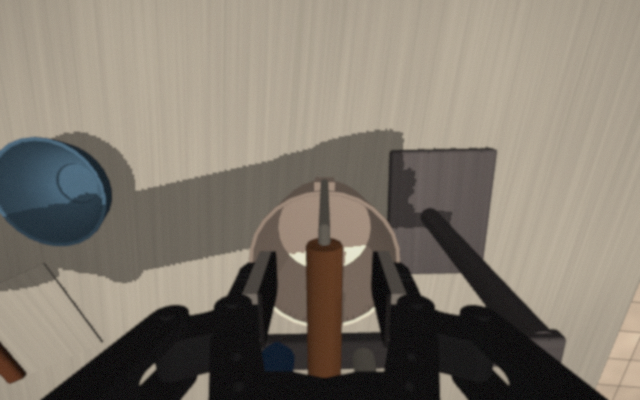

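The pail hangs free. I'll lift clear and check the hang, then go to the cap.

```bash
python3 -m jog '[0,0,0,0,0,-0.05,0.5, 0,0,0,0,0,-0.15,0.5, 0,0,0,0,0,-0.3,0.5, 0,0,0,0,0,-0.5,0.7, 0,0,0,0,0,-0.7,0.75, 0,0,0,0,0,-0.7,0.75]'
python3 - <<'E'
from h import *
o=r.get_obs();im=r.grab_frame('side');cv2.imwrite('pics/s11.png',cv2.resize(im[90:290,200:460,::-1],None,fx=3,fy=3))
im=r.grab_frame('wrist');cv2.imwrite('pics/w11.png',im[:,:,::-1])
print(o['contact_force'],o['tcp_pos'])
np.save('o11.npy',o,allow_pickle=True)
print('cap',onz('side',327.3,325,.044),onz('top',223,228,.044),'big',onz('top',233.5,198.5,.06),'green',onz('top',192,243,.06))
th=np.radians(185.7)
Rd=np.column_stack([[np.cos(th),np.sin(th),0],[np.sin(th),-np.cos(th),0],[0,0,-1]])
print(move([.53,.15,.28],Rd))
E
```

```text
clock: 10.85
tcp_pos: [0.6188, -0.0023, 0.3082]
orientation: [2.107, 2.321, 0.013]
contact_force: [0.2, 0.8, 0.8]
grip_width: 0.0642
[0.21541551 0.80811442 0.80821326] [ 0.6187757  -0.00228525  0.30817   ]
cap [0.4520357  0.29172381 0.044     ] [0.45117403 0.29055967 0.044     ] big [0.541472   0.25416577 0.06      ] green [0.40610595 0.38279378 0.06      ]
(array([ 7.000e-04,  3.000e-04, -5.009e-01]), array([ 0.803 , -0.3554,  0.1125]))
```

View pics/s11.png

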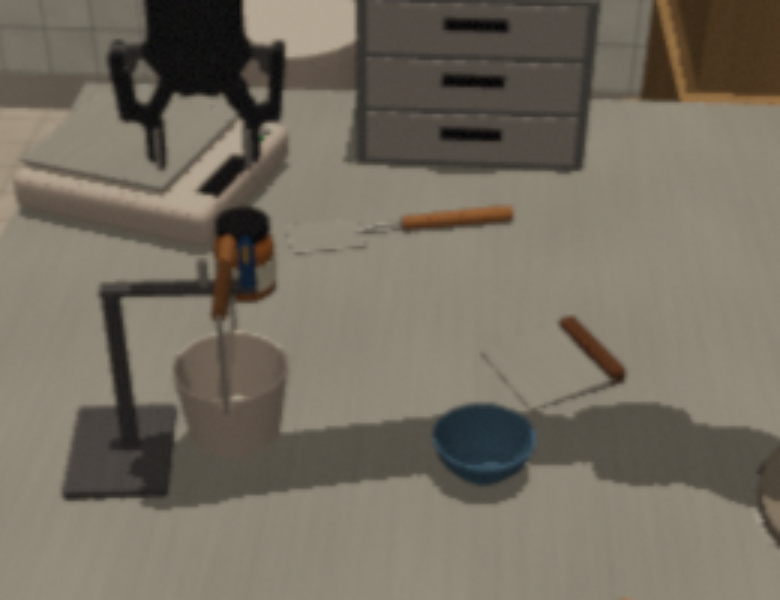

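View pics/w11.png

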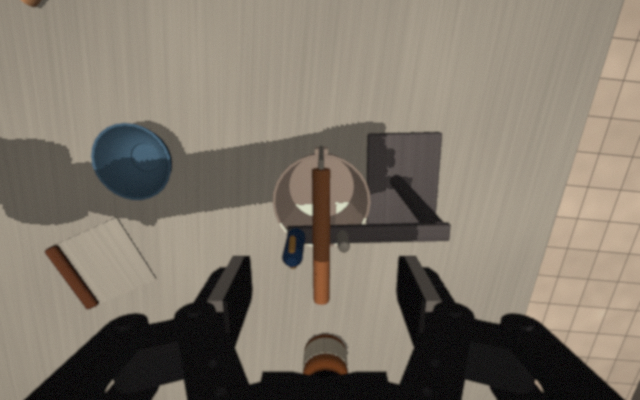

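The pail hangs level between the stud and the peg. Moving on towards the cap.

```bash
python3 -m jog '[0,0,-0.5,0.1,0,0,0.75, 0,0,-0.5,0.25,0,0,0.75, 0,0,-0.5,0.4,-0.1,0.1,0.75, 0,0,-0.5,0.6,-0.2,0.11,0.75, 0,0,-0.5,0.8,-0.35,0.11,0.75, 0,0,-0.5,0.8,-0.35,0.11,0.75, 0,0,-0.5,0.8,-0.35,0.11,0.75, 0,0,-0.5,0.8,-0.35,0.11,0.75, 0,0,-0.5,0.8,-0.35,0.11,0.75, 0,0,-0.5,0.8,-0.35,0.11,0.75, 0,0,-0.5,0.8,-0.35,0.11,0.75, 0,0,-0.5,0.8,-0.35,0.11,0.75]'
python3 - <<'E'
from h import *
o=np.load('o11.npy',allow_pickle=True).item()
c=(onz('wrist',320,168,.212,o)+onz('wrist',321,303,.212,o))/2
a=np.radians(5.7);S=np.array([[np.cos(a),-np.sin(a)],[np.sin(a),np.cos(a)]])
print('bar in hook',S.T@(c[:2]-[.5974,-.0455])-[.0215,0])
th=np.radians(185.7)
Rd=np.column_stack([[np.cos(th),np.sin(th),0],[np.sin(th),-np.cos(th),0],[0,0,-1]])
print(move([.4515,.291,.20],Rd))
E
```

```text
clock: 12.15
tcp_pos: [0.5304, 0.1491, 0.2793]
orientation: [0.153, -3.138, -0.001]
contact_force: [-0.6, -0.8, -0.4]
grip_width: 0.0641
bar in hook [ 0.0034548  -0.00060715]
(array([ 0.0002, -0.0001, -0.0007]), array([0.3236, 0.7444, 0.3972]))
```

```bash
python3 -m jog '[0,0,0,0.1,0.25,0.1,0.75, 0,0,0,0.2,0.5,0.2,0.75, 0,0,0,0.324,0.744,0.3,0.75, 0,0,0,0.324,0.744,0.397,0.75, 0,0,0,0.324,0.744,0.397,0.75, 0,0,0,0.324,0.744,0.397,0.75]'
python3 - <<'E'
from h import *
o=r.get_obs();im=r.grab_frame('wrist');cv2.imwrite('pics/w12.png',im[:,:,::-1])
np.save('o12.npy',o,allow_pickle=True);print(o['tcp_pos'])
h=cv2.cvtColor(im,cv2.COLOR_RGB2HSV)
m=cv2.inRange(h,(0,170,50),(6,255,255))|cv2.inRange(h,(174,170,50),(180,255,255))
N,l,st,ce=cv2.connectedComponentsWithStats(m)
for k in range(1,N):
    if st[k,4]>50:print(st[k],ce[k])
print(proj('wrist',[.4515,.291,.044],o))
E
```

```text
clock: 12.75
tcp_pos: [0.4509, 0.2905, 0.1993]
orientation: [0.152, -3.136, 0.001]
contact_force: [0.7, -0.5, -0.0]
grip_width: 0.0642
[0.45089101 0.29050749 0.19930557]
[ 307  152   41   44 1386] [326.57936508 173.50577201]
[ 259  227   54   64 2659] [286.87213238 259.16698007]
[323.06894087 176.4897496 ]
```

View pics/w12.png

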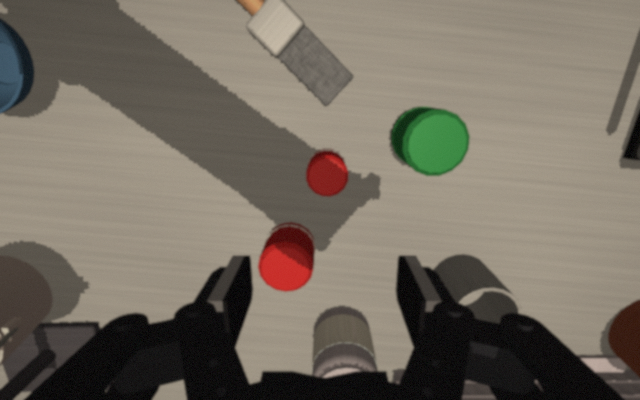

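```bash
python3 - <<'E'
from h import *
o=np.load('o12.npy',allow_pickle=True).item()
c=onz('wrist',327.2,174,.044,o);print(c)
th=np.radians(185.7)
Rd=np.column_stack([[np.cos(th),np.sin(th),0],[np.sin(th),-np.cos(th),0],[0,0,-1]])
print(move([.4512,.2915,-.012],Rd),move([.4512,.2915,.04],Rd))
E
```

```text
[0.4486519  0.29474613 0.044     ]
(array([-0.    , -0.0001, -0.0013]), array([0.003 , 0.0075, 1.06  ])) (array([-0.    , -0.0001, -0.0013]), array([0.0031, 0.0075, 0.8   ]))
```

```bash
python3 -m jog '[0,0,0,0.008,0.012,0.2,0.75, 0,0,0,0.008,0.012,0.4,0.75, 0,0,0,0.008,0.012,0.6,0.75, 0,0,0,0.008,0.012,0.6,0.75, 0,0,0,0.008,0.012,0.6,0.75]'
python3 - <<'E'
from h import *
o=r.get_obs();im=r.grab_frame('wrist');cv2.imwrite('pics/w13.png',im[:,:,::-1])
np.save('o13.npy',o,allow_pickle=True);print(o['tcp_pos'])
h=cv2.cvtColor(im,cv2.COLOR_RGB2HSV)
m=cv2.inRange(h,(0,170,50),(6,255,255))|cv2.inRange(h,(174,170,50),(180,255,255))
N,l,st,ce=cv2.connectedComponentsWithStats(m)
for k in range(1,N):
    if st[k,4]>50:print(st[k],ce[k])
print(proj('wrist',[.4515,.291,.044],o))
E
```

```text
clock: 13.3
tcp_pos: [0.4512, 0.2918, 0.081]
orientation: [0.146, -3.138, 0.0]
contact_force: [-1.1, 0.1, 0.3]
grip_width: 0.0642
[0.45121873 0.29184432 0.08096895]
[ 296  176   61   69 3307] [325.84336256 210.94133656]
[264 274  38  13  65] [283.18461538 277.4       ]
[ 234  282   74   98 5469] [272.41561529 331.11830316]
[320.40723561 217.99973022]
```

View pics/w13.png

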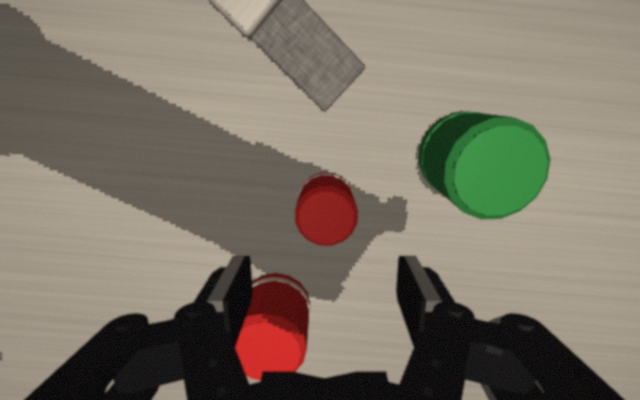

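```bash
python3 - <<'E'
from h import *
o=np.load('o13.npy',allow_pickle=True).item()
c=onz('wrist',326.5,214.5,.044,o);print(c, onz('wrist',326.5,245,.044,o)-c)
M=R.from_rotvec(o['orientation']).as_matrix();print('tool',M.T@(c-o['tcp_pos']))
E
```

```text
[0.44875356 0.2946834  0.044     ] [0.02129081 0.00202582 0.        ]
tool [0.00217768 0.0030555  0.03696975]
```

```bash
python3 -m jog '[0,0,0,0.007,0.01,0.15,0.75, 0,0,0,0.007,0.01,0.3,0.75, 0,0,0,0.007,0.01,0.4,0.75, 0,0,0,0.007,0.01,0.465,0.75, 0,0,0,0.007,0.01,0.465,0.75]'
python3 - <<'E'
from h import *
o=r.get_obs();im=r.grab_frame('wrist');cv2.imwrite('pics/w14.png',im[:,:,::-1]);print(o['contact_force'],o['tcp_pos'])
im=r.grab_frame('side');cv2.imwrite('pics/s14.png',cv2.resize(im[240:390,240:420,::-1],None,fx=4,fy=4))
E
```

```text
clock: 13.85
tcp_pos: [0.4511, 0.2948, -0.0106]
orientation: [-0.145, 3.136, 0.002]
contact_force: [0.5, -0.6, 0.0]
grip_width: 0.0642
[ 0.54985057 -0.56644836  0.01401405] [ 0.45109495  0.29481168 -0.01055557]
```

View pics/w14.png

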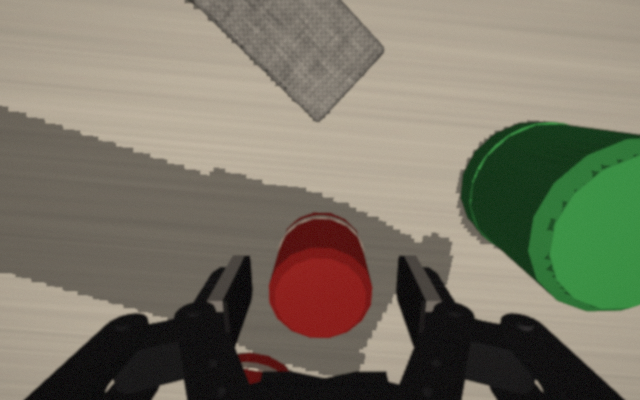

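View pics/s14.png

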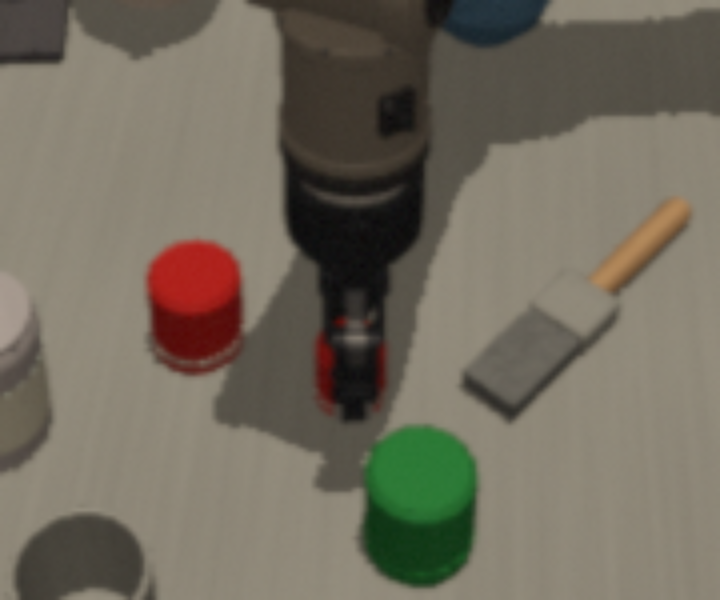

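```bash
python3 - <<'E'
from h import *
for v in(342,344.5):
    p,d=ray('side',328.5,v)
    for y in(.325,.332):
        print(v,y,p+d*(y-p[1])/d[1])
E
```

```text
342 0.325 [0.44698609 0.325      0.0262992 ]
342 0.332 [0.44658668 0.332      0.03569615]
344.5 0.325 [0.44692991 0.325      0.017182  ]
344.5 0.332 [0.44653111 0.332      0.02667786]
```

```bash
python3 -m jog '[0,0,0,0,0,0,0.3, 0,0,0,0,0,0,0.3, 0,0,0,0,0,0,0.2, 0,0,0,0,0,0,0.2, 0,0,0,0,0,0,0.2, 0,0,0,0,0,0,0.2]' 70
python3 -m jog '[0,0,0,0,0,-0.1,0.2, 0,0,0,0,0,-0.25,0.2, 0,0,0,0,0,-0.45,0.2, 0,0,0,0,0,-0.65,0.2, 0,0,0,0,0,-0.9,0.2, 0,0,0,0,0,-1,0.2, 0,0,0,0,0,-1,0.2, 0,0,0,0,0,-1,0.2]'
python3 - <<'E'
from h import *
o=r.get_obs();im=r.grab_frame('wrist');cv2.imwrite('pics/w15.png',im[:,:,::-1]);print(o['contact_force'],o['tcp_pos'],o['grip_width'])
np.save('o15.npy',o,allow_pickle=True)
im=r.grab_frame('side');cv2.imwrite('pics/s15.png',cv2.resize(im[150:330,240:420,::-1],None,fx=3.3,fy=3.3,interpolation=cv2.INTER_CUBIC))
E
```

```text
clock: 14.55
tcp_pos: [0.4528, 0.2965, -0.0074]
orientation: [-0.146, 3.131, 0.006]
contact_force: [-1.0, -0.9, 9.1]
grip_width: 0.039
clock: 15.35
tcp_pos: [0.4515, 0.2953, 0.1927]
orientation: [-0.145, 3.13, 0.005]
contact_force: [-0.9, -0.7, -1.7]
grip_width: 0.0391
[-0.89019414 -0.70501901 -1.69109459] [0.45152027 0.2953492  0.19273927] 0.039064245413304687
```

View pics/w15.png

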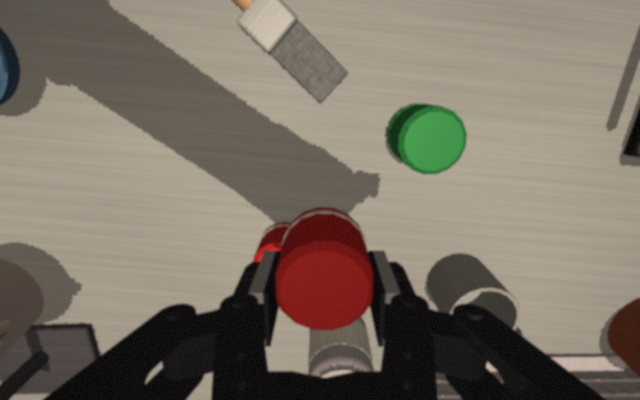

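View pics/s15.png

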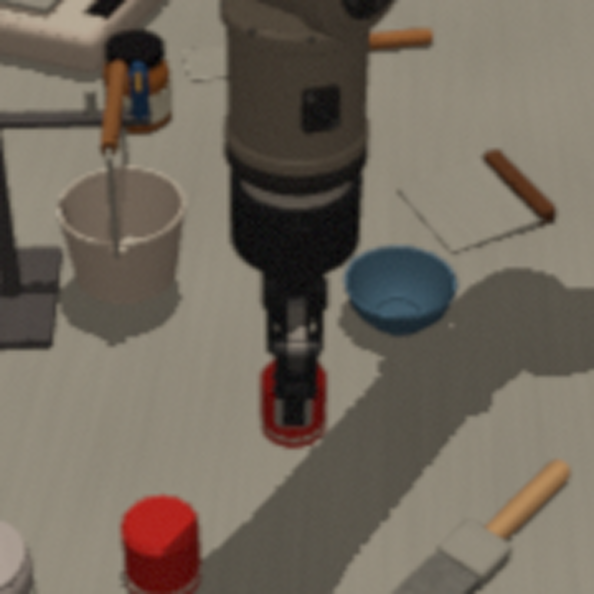

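```bash
python3 - <<'E'
from h import *
np.set_printoptions(precision=4,suppress=True)
o=np.load('o15.npy',allow_pickle=True).item()
im=cv2.imread('pics/w15.png');h=cv2.cvtColor(im,cv2.COLOR_BGR2HSV)
m=cv2.inRange(h,(0,170,120),(6,255,255))|cv2.inRange(h,(174,170,120),(180,255,255))
m[:230]=0
for v in(250,265,280,285,290,300,320,325,328):
    x=np.where(m[v,270:400])[0];print(v,x.min()+270 if len(x) else 0,x.max()+270 if len(x) else 0)
M=R.from_rotvec(o['orientation']).as_matrix()
z=o['tcp_pos'][2]+.0074+.044
for v in (284,285.5,287,329):
    c=onz('wrist',325,v,z,o);print(v,M.T@(c-o['tcp_pos']))
cv2.imwrite('pics/w15z.png',cv2.resize(im[190:350,240:410],None,fx=4,fy=3.7,interpolation=cv2.INTER_CUBIC))
E
```

```text
250 270 318
265 289 357
280 280 367
285 280 368
290 279 368
300 281 366
320 296 351
325 306 341
328 314 333
284 [ 0.0045  0.0019 -0.0514]
285.5 [ 0.0038  0.0019 -0.0514]
287 [ 0.0031  0.0019 -0.0514]
329 [-0.0168  0.0019 -0.0513]
```

View pics/w15z.png

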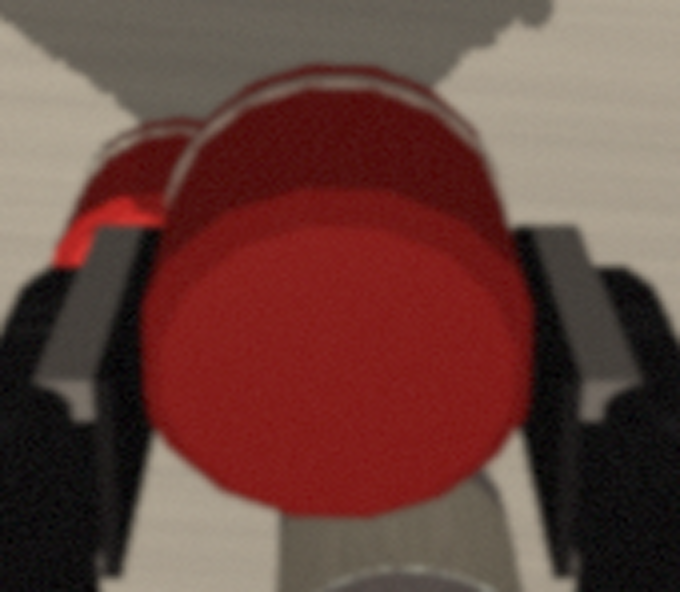

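```bash
python3 - <<'E'
from h import *
th=np.radians(185.7)
Rd=np.column_stack([[np.cos(th),np.sin(th),0],[np.sin(th),-np.cos(th),0],[0,0,-1]])
print(move([.53,.12,.30],Rd))
E
```

```text
(array([ 0.0007,  0.0016, -0.0021]), array([-0.3161, -0.9059, -0.5439]))
```

```bash
python3 -m jog '[0,0,0,0,0,-0.2,0.2, 0,0,0,0,-0.1,-0.4,0.2, 0.001,0.002,-0.002,-0.1,-0.3,-0.54,0.2, 0.001,0.002,-0.002,-0.2,-0.5,-0.54,0.2, 0.001,0.002,-0.002,-0.3,-0.7,-0.54,0.2, 0.001,0.002,-0.002,-0.316,-0.9,-0.54,0.2, 0.001,0.002,-0.002,-0.316,-0.906,-0.54,0.2, 0.001,0.002,-0.002,-0.316,-0.906,-0.54,0.2]'
python3 - <<'E'
from h import *
th=np.radians(185.7)
Rd=np.column_stack([[np.cos(th),np.sin(th),0],[np.sin(th),-np.cos(th),0],[0,0,-1]])
print(move([.6016,-.0461,.275],Rd))
E
```

```text
clock: 16.25
tcp_pos: [0.5296, 0.1187, 0.2976]
orientation: [0.151, -3.134, 0.002]
contact_force: [0.1, 0.6, -0.9]
grip_width: 0.0389
(array([-0.0003, -0.0013, -0.0009]), array([-0.2794, -0.855 ,  0.1128]))
```

```bash
python3 -m jog '[0,0,0,-0.05,-0.2,0,0.2, 0,0,0,-0.13,-0.4,0,0.2, 0,-0.001,-0.001,-0.2,-0.6,0.05,0.2, 0,-0.001,-0.001,-0.26,-0.78,0.11,0.2, 0,-0.001,-0.001,-0.28,-0.855,0.113,0.2, 0,-0.001,-0.001,-0.28,-0.855,0.113,0.2, 0,-0.001,-0.001,-0.28,-0.855,0.113,0.2, 0,-0.001,-0.001,-0.28,-0.855,0.113,0.2]'
python3 - <<'E'
from h import *
np.set_printoptions(precision=4,suppress=True)
o=r.get_obs();im=r.grab_frame('wrist');cv2.imwrite('pics/w16.png',im[:,:,::-1]);print(o['contact_force'],o['tcp_pos'],o['grip_width'])
im=r.grab_frame('side');cv2.imwrite('pics/s16.png',cv2.resize(im[110:230,220:360,::-1],None,fx=5,fy=5,interpolation=cv2.INTER_CUBIC))
im=r.grab_frame('top');cv2.imwrite('pics/t16.png',cv2.resize(im[90:230,250:430,::-1],None,fx=4,fy=4))
th=np.radians(185.7)
Rd=np.column_stack([[np.cos(th),np.sin(th),0],[np.sin(th),-np.cos(th),0],[0,0,-1]])
print(move([.6016,-.0461,.275],Rd))
p,M=T();print('mouth est',p+M@[.004,.001,-.0074],'axis',M[:,2], (proj('side',[.5975,-.0455,.248])-[220,110])*5, [(proj('side',p+M@[.004,.001,k])-[220,110])*5 for k in(-.0074,-.0514)])
E
```

```text
clock: 17.05
tcp_pos: [0.6014, -0.0428, 0.2756]
orientation: [0.163, -3.137, -0.0]
contact_force: [-0.3, -0.1, -0.8]
grip_width: 0.0388
[-0.268  -0.0986 -0.767 ] [ 0.6014 -0.0428  0.2756] 0.038835037825763814
(array([-0.0003, -0.    ,  0.0009]), array([ 0.0008, -0.0091,  0.0029]))
mouth est [ 0.5975 -0.0437  0.283 ] axis [ 0.     -0.0009 -1.    ] [306.6602 296.1728] [array([302.4324, 240.7841]), array([297.5146, 165.8911])]
```

View pics/s16.png

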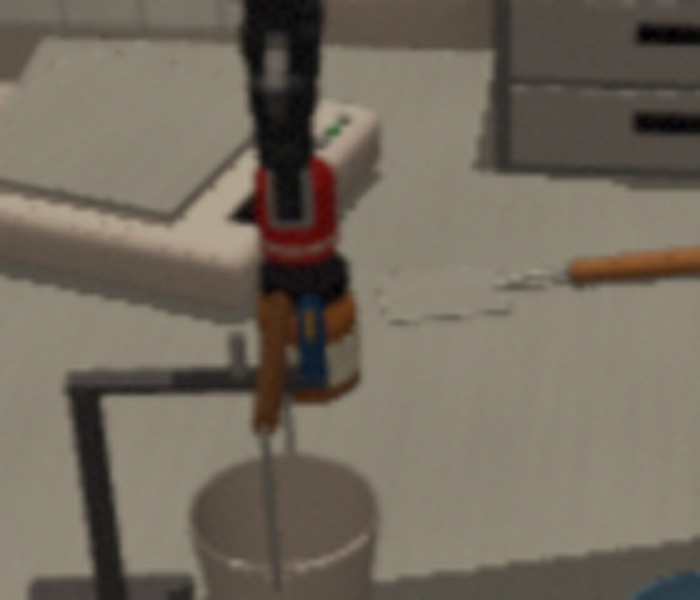

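View pics/t16.png

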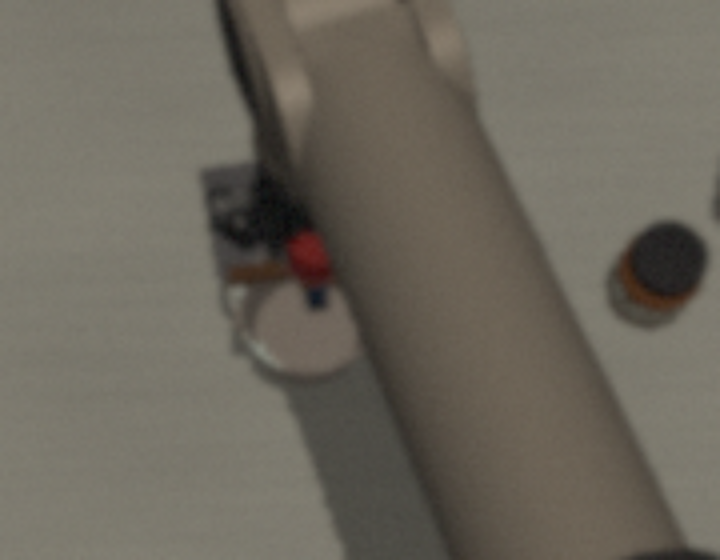

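View pics/w16.png

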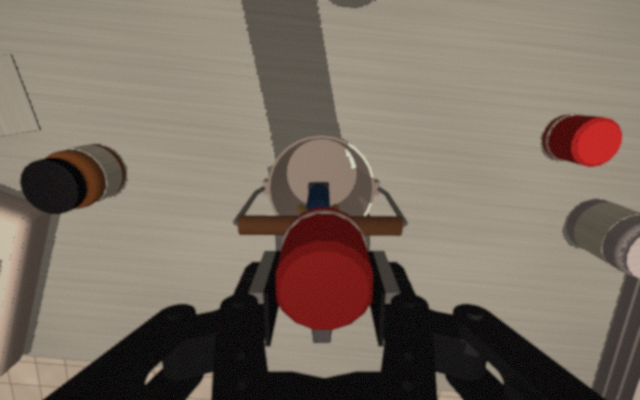

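```bash
python3 - <<'E'
from h import *
np.set_printoptions(precision=4,suppress=True)
im=cv2.imread('pics/w16.png');cv2.imwrite('pics/w16z.png',cv2.resize(im[170:350,230:420],None,fx=3.5,fy=3.3,interpolation=cv2.INTER_CUBIC))
for z in(.2,.248):print(z,proj('wrist',[.5975,-.0455,z]))
print('arm end',proj('wrist',[.5975+.133*.995,-.0455+.133*.0993,.2]))
for x in(.010,-.0,.0143):print(x,proj('wrist',[.5975-.008,-.0455,.2]))
E
```

```text
0.2 [321.0817 194.5798]
0.248 [320.3608 216.58  ]
arm end [321.0847 342.6706]
0.01 [322.1548 184.2612]
-0.0 [322.1548 184.2612]
0.0143 [322.1548 184.2612]
```

View pics/w16z.png

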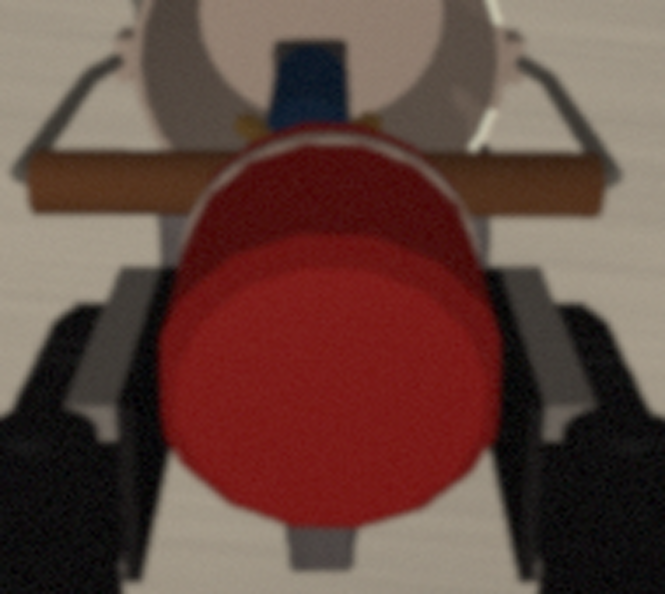

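```bash
python3 - <<'E'
from h import *
np.set_printoptions(precision=4,suppress=True)
im=r.grab_frame('top');cv2.imwrite('pics/t17.png',cv2.resize(im[135:185,300:350,::-1],None,fx=12,fy=12,interpolation=cv2.INTER_CUBIC))
p,M=T();f=lambda P:(proj('top',P)-[300,135])*12
m=p+M@[.004,.0,-.0074]
for k in(0,.044):
    print(k,f(m+[0,0,k]),f(m+[0,.021,k]),f(m+[0,-.021,k]))
for z in(.2,.23):print(z,f([.5975,-.0455,z]),f([.5895,-.0455,z]))
E
```

```text
0 [345.833  248.1875] [252.4    252.1681] [439.2271 244.2086]
0.044 [351.0905 184.91  ] [254.0368 189.0312] [448.1023 180.7905]
0.2 [338.2934 355.8028] [339.9634 387.7776]
0.23 [341.4128 318.6698] [343.1279 351.371 ]
```

View pics/t17.png

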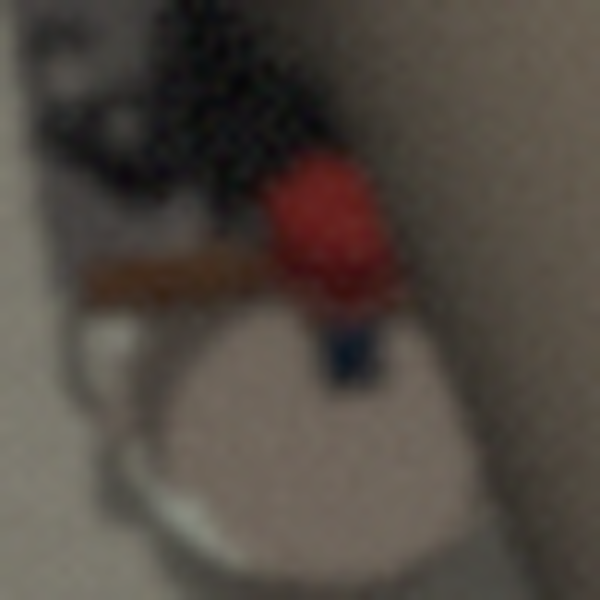

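```bash
python3 -m jog '[0,0,0,0.003,-0.015,0,0.2, 0,0,0,0.004,-0.016,0.05,0.2, 0,0,0,0.004,-0.016,0.1,0.2, 0,0,0,0.004,-0.016,0.14,0.2, 0,0,0,0.004,-0.016,0.14,0.2]'
python3 - <<'E'
from h import *
np.set_printoptions(precision=4,suppress=True)
o=r.get_obs();print(o['contact_force'],o['moment'],o['tcp_pos'])
im=r.grab_frame('side');cv2.imwrite('pics/s18.png',cv2.resize(im[125:215,240:330,::-1],None,fx=6.5,fy=6.5,interpolation=cv2.INTER_CUBIC))
p,M=T();f=lambda P:(proj('side',P)-[240,125])*6.5
print('mouth',p+M@[.004,0,-.0074],f(p+M@[.004,0,-.0074]),'stud',f([.5975,-.0455,.248]),f([.5975,-.0455,.2]))
E
```

```text
clock: 17.75
tcp_pos: [0.6, -0.0483, 0.2454]
orientation: [0.159, -3.134, 0.001]
contact_force: [0.6, -0.8, -1.2]
grip_width: 0.0388
[ 0.5903 -0.8395 -1.2324] [ 0.0204 -0.0057  0.0206] [ 0.6    -0.0483  0.2454]
mouth [ 0.5966 -0.0486  0.2538] [271.2559 271.5487] stud [268.6583 287.5246] [275.0537 385.4852]
```

View pics/s18.png

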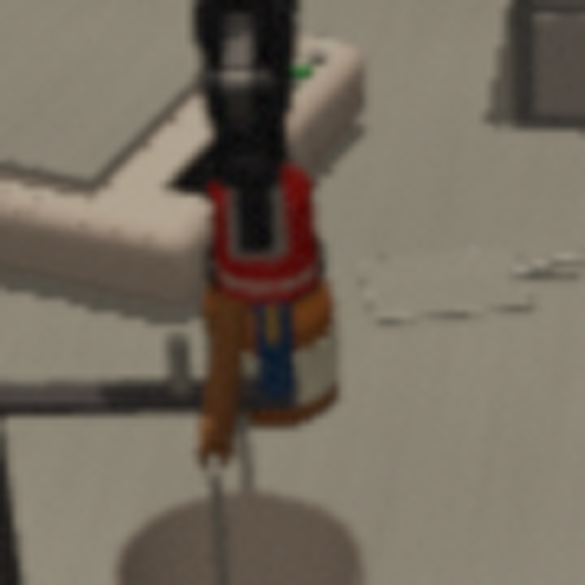

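The side view shows the cap mouth (col 269) and the stud (col 272) in line. I'll go down slowly with force checks.

```bash
python3 -m jog '[0,0,0,0,0.003,0.02,0.2, 0,0,0,0,0.003,0.04,0.2, 0,0,0,0,0.003,0.055,0.2, 0,0,0,0,0.003,0.055,0.2]'; python3 -m jog '[0,0,0,0,0,0.015,0.2, 0,0,0,0,0,0.02,0.2, 0,0,0,0,0,0.02,0.2]'
```

```text
clock: 18.2
tcp_pos: [0.6002, -0.0476, 0.2348]
orientation: [0.159, -3.135, 0.001]
contact_force: [0.6, -0.2, -0.2]
grip_width: 0.0386
clock: 18.5
tcp_pos: [0.6001, -0.0471, 0.2309]
orientation: [0.16, -3.135, 0.0]
contact_force: [-0.1, 0.8, -0.2]
grip_width: 0.0388
```

```bash
python3 -m jog '[0,0,0,0,0,0.01,0.2, 0,0,0,0,0,0.02,0.2, 0,0,0,0,0,0.02,0.2]'; python3 -m jog '[0,0,0,0,0,0.015,0.2, 0,0,0,0,0,0.02,0.2, 0,0,0,0,0,0.02,0.2]' 90
```

```text
clock: 18.8
tcp_pos: [0.6006, -0.0471, 0.2276]
orientation: [0.16, -3.136, 0.001]
contact_force: [-0.4, 0.9, 3.5]
grip_width: 0.0387
clock: 19.1
tcp_pos: [0.6012, -0.047, 0.2252]
orientation: [-0.16, 3.137, -0.002]
contact_force: [-2.6, -0.1, 9.0]
grip_width: 0.0384
```

```bash
python3 -m jog '[0,0,0,0,0,0.015,0.2, 0,0,0,0,0,0.025,0.2, 0,0,0,0,0,0.025,0.2]'; python3 -m jog '[0,0,0,0,0,0.015,0.2, 0,0,0,0,0,0.025,0.2, 0,0,0,0,0,0.025,0.2]'
```

```text
clock: 19.4
tcp_pos: [0.6009, -0.0471, 0.2201]
orientation: [0.16, -3.137, 0.002]
contact_force: [0.2, 0.8, -2.9]
grip_width: 0.0383
clock: 19.7
tcp_pos: [0.6008, -0.0473, 0.2152]
orientation: [0.16, -3.137, 0.003]
contact_force: [-2.5, 0.1, 4.0]
grip_width: 0.0385
```

It clicked: the force dropped to -2.9 N. I'll keep pressing to the home position.

```bash
python3 -m jog '[0,0,0,0,0,0.01,0.2, 0,0,0,0,0,0.01,0.2, 0,0,0,0,0,0.01,0.2]';python3 -m jog '[0,0,0,0,0,0.01,0.2, 0,0,0,0,0,0.01,0.2, 0,0,0,0,0,0.01,0.2]'
```

```text
clock: 20.0
tcp_pos: [0.6009, -0.0474, 0.215]
orientation: [-0.159, 3.137, -0.005]
contact_force: [-6.4, -0.8, 14.5]
grip_width: 0.0383
clock: 20.3
tcp_pos: [0.601, -0.0475, 0.215]
orientation: [-0.159, 3.137, -0.006]
contact_force: [-7.7, -0.3, 15.2]
grip_width: 0.0382
```

```bash
python3 -m jog '[0,0,0,0.003,0,0.009,0.2, 0,0,0,0.003,0,0.009,0.2, 0,0,0,0.003,0,0.009,0.2, 0,0,0,0.003,0,0.009,0.2, 0,0,0,0.003,0,0.009,0.2]'
python3 - <<'E'
from h import *
np.set_printoptions(precision=4,suppress=True)
im=r.grab_frame('side');cv2.imwrite('pics/s20.png',cv2.resize(im[110:290,200:380,::-1],None,fx=3.3,fy=3.3,interpolation=cv2.INTER_CUBIC))
im=r.grab_frame('wrist');cv2.imwrite('pics/w20.png',im[:,:,::-1])
o=r.get_obs();print(o['contact_force'],o['moment'],o['tcp_pos'],o['grip_width'])
E
```

```text
clock: 20.8
tcp_pos: [0.601, -0.0475, 0.215]
orientation: [-0.159, 3.135, -0.008]
contact_force: [-5.2, -0.6, 13.7]
grip_width: 0.0384
[-5.9846 -0.0209 13.8964] [-0.0092  1.165   0.0267] [ 0.601  -0.0475  0.215 ] 0.03849030102234178
```

View pics/s20.png

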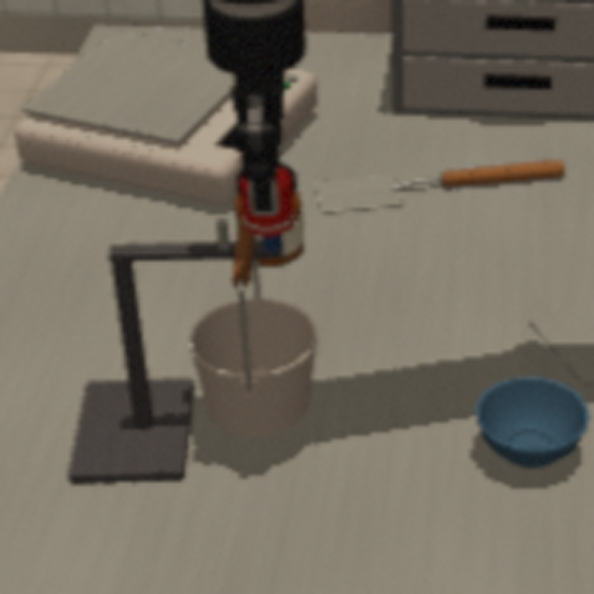

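View pics/w20.png

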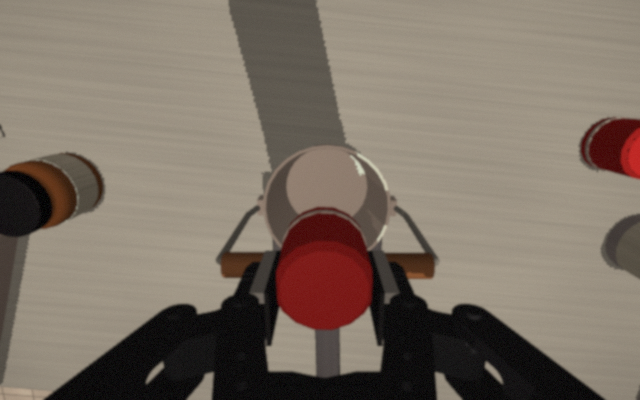

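The cap stopped firmly at TCP z 0.215. That puts the mouth at 0.2224, against the 0.2225 expected at home. The press is a steady 14 N and the pail still hangs in place, so I'm handing in.

```bash
python3 - <<'E'
from bench import r
print(r.hand_in()); print(r.get_obs()['contact_force'])
E
```

```text
the job is handed in; nothing more can be done
None
the job is handed in; nothing more can be done
```

The pail hangs by its grip in the hook's seat, and the small red cap is clicked fully home on the stud. I handed in at about 21 s with the gripper still pressing the cap down; no verdict was reported.

**Pail:** The first grip on the handle closed on nothing. The fingertips sit about 33 mm behind the reported TCP, so I went lower and the second grip held. After release the grip was about 3.5 mm along and 0.6 mm across from the middle of the seat, measured in the wrist picture. The last pictures still show the pail hanging free and level.

**Cap:** The force rose to about 9 N at the catches, then dropped (the click). It stopped firmly with the mouth at about 0.2224 m, against 0.2225 m expected at home. The final press was about 14 N, a little over the 10 N asked, and it held steady.

**Checks that disagreed:**
- **Sideways alignment:** before pressing, the wrist view suggested the cap was about 6 mm off the stud, while the top view said about 2.5 mm. I moved it by roughly the smaller amount and it went on cleanly.
- **Sideways force:** about 6 N along x remained on the cap at the end. The tool was tilted by less than 0.01 rad.

I did not measure the bystanders at the end, but I saw none of them touched or moved.

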